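# Load the deburring machine through its tab-locked lid

## Task

Load the bench deburring machine: squeeze the two release tabs of its knob and turn it fully to the free end so that its tongue leaves the lid, lift the paddle to free the hidden pawl and swing the lid up and right back, and lay every brass bar that is on the bench in the tank. Then shut the lid until the pawl snaps home and squeeze and turn the knob back to its locked end, letting the tabs spring out. Leave the pot and the pliers alone.

Things in the scene. Friction and masses are not known exactly. Their poses are not given: they have to be found in the camera images.
- deburrer: the grey machine, fixed to the bench. Origin: under the centre of its tank at bench height; x to its back (hinge side), y to its left, z up. Tank outside 140 (x) x 250 (y) mm, rim 95 mm above the bench, walls 6 mm, inside 128 x 238 mm, floor at 45 mm. The console with the knob at its right (y -127 to -245 mm) is 50 mm high
- tank_floor (a point): middle of the tank's inner floor, 45 mm above the bench; axes as the machine's
- selector (a joint): angle of the tab-lock knob, rad: 0 = locked (its steel tongue lies over a lug at the lid's right side and holds the lid), 1.35 = free, end of travel. It grows clockwise seen from above. With the tabs out, pins hold it within 0.05 rad of the end it is at and bar it from entering the other end; in between it turns freely, friction 0.05 N m
- knob_grip (a point): on the knob's vertical axis, half-way up the tabs, 100 mm above the bench: the place to pinch. Its x axis points through tab_a (tab_b opposite) and turns with the knob: 0.65 rad counter-clockwise of the machine's x axis at angle 0. Black core between the tabs 40 mm across, top 120 mm above the bench; below the tabs a tongue (top 74 mm, 60 mm long) and a collar (78 mm across, top 64 mm)
- tab_a (a joint): how far the first release tab is pressed in, m: 0 out, 0.006 fully in, spring 3 to 6 N. Both must be in at least 0.0045 to leave or enter either end of the knob's travel. A tab is a ribbed flat cheek 24 mm wide, 34 mm high (83 to 117 mm above the bench); over both tabs 56 mm when out, 44 mm when squeezed
- tab_b (a joint): the same for the opposite tab
- lid (a joint): lid angle, rad: 0 shut, up to 1.72 leaning slightly back past upright. Stiff hinge: it stays wherever it is left. About 4 N at the bar move it. The aluminium plate is 142 x 252 x 8 mm, its top 105 mm above the bench when shut
- lid_hinge (a point): middle of the lid's hinge line, which runs along the machine's y at the tank's back edge, 97 mm above the bench
- lid_front (a point): on the lid's top face, 12 mm behind the middle of its front edge (130 mm from the hinge): press here to shut it
- paddle (a joint): angle of the paddle on the lid's front edge, rad: 0 down (its pawl hooks a lip on the machine's front), 0.55 fully lifted. The pawl frees the lid from about 0.35. A spring (up to 4 N at the bar) returns it. On shutting, the pawl's ramp rides over the lip (about 10 N downward at the lid's front) and snaps home without lifting the paddle
- paddle_bar (a point): middle of the paddle's round front bar: 12 mm in diameter, 70 mm clear between its side arms, along the machine's y, 62 mm in front of the paddle's pivot, 207 mm from the lid's hinge, 103 mm above the bench when shut. Behind it an open window 38 mm deep for a finger. It can turn between fingers that hold it across. Lifting it about 33 mm raises the paddle fully; further lifting swings the lid
- bar1_mid (a point): centre of a brass bar, 80 mm long (its y axis), 28 mm thick, 0.42 kg, lying on the bench to the right of the machine, not always present (None if absent)
- bar2_mid (a point): centre of a brass bar, 80 mm long (its y axis), 28 mm thick, 0.42 kg, lying on the bench to the right of the machine, not always present (None if absent)
- bar3_mid (a point): centre of a brass bar, 80 mm long (its y axis), 28 mm thick, 0.42 kg, lying on the bench to the right of the machine, not always present (None if absent)
- bar4_mid (a point): centre of a brass bar, 80 mm long (its y axis), 28 mm thick, 0.42 kg, lying on the bench to the right of the machine, not always present (None if absent)
- pot: round white pot, 90 mm across, 32 mm high; origin under its centre. Leave alone
- pliers_red: pliers with red grips, 162 mm long, lying flat; origin under the middle. Leave alone
Things that resemble listed ones, but are neither listed nor needed, are in the scene too. Leave any purple or red look-alike of the part that bears bar4_mid alone.

How it is judged:
By the outcome, as a careful person would: the job done as asked, in the order asked, and still so for the second after the job is handed in, with the robot touching nothing.
Of bar1, bar2, bar3, bar4 only 2 to 4 are there at a start; the rules pass over those that are not, and their reading is None.
At some moment in a run one of bar1, bar2, bar3, bar4 may be knocked a few centimetres aside while the robot is not near it.
Once in a run the grip may slacken for a moment while it holds something.
It also fails if it takes over 210 s, if anything falls off the work surface, if the arm or the gripper's body presses on something with over 40 N, if the wrist force passes 120 N, or if a joint passes its speed limit or range.

## Robot

A 6-joint arm with a two-finger parallel gripper is mounted at the origin on a cart in front of the work surface, level with it; the furniture and walls round the work are solid. World frame = base frame: x ahead of the robot, y to its left, z up, the work surface at z = 0. Lengths are in mm, angles in rad, forces in N, time in s.
With the tool pointing down it reaches from about 375 to 975 mm from the base axis. Payload 3.8 kg.
Tool frame: the origin (TCP) lies midway between the tips of the shut fingers; the grasp point (between the pads) lies robot.grasp_offset behind it (robot.grasp_offset is the distance from the TCP to the grasp point, in mm); z points along the fingers, y is the line along which they close (so a half turn about z gives the same grasp; the last joint's range is limited). The gripper opens to 85 mm and grips with 20 to 120 N. Pads are 22 mm wide; open, the fingers measure 114 mm over their backs; the gripper's body (76 mm by 85 mm) begins 54 mm behind the grasp point. The pads swing forward as they close: fully open they stand 13 mm farther back than shut.
Start: joints at [-1.327, 0.264, 1.604, -0, 1.274, -0.037], TCP at [187.054, -648.559, 231.28] pointing down, gripper open.
Joint ranges: [-2.63, 2.63], [-0.94, 2.18], [0.31, 2.57], [-1.31, 4.45], [0, 2.66], [-2.55, 2.55]. Speed limits (rad/s): [2.57, 2.57, 3.14, 3.14, 3.14, 3.14].

## Interface

Orientations are given as a rotation vector (axis times angle).
In Python, from rig import robot gives the robot as it stands.
- The arm moves only by the tool apply_moves, never from a script. Its argument "deltas" is a list of rows, each a list of 3 entries, a list of its own where there are three numbers: the shift along the tool's x, y, z in m, then the turn, a rotation vector about the tool's x, y, z in rad, then the opening, from 0 (shut) to 1 (fully open). A call has 1 to 5 rows; each row shifts and turns the commanded pose from where the row before left it, along the tool's axes as they then stand; what a row does not reach is not made up. A row lasts 1/12 s, in which the tool goes at most 41.7 mm and 7.16 degrees, less where a joint would pass 70% of its speed; a pose out of reach is approached as far as the arm can. A call with a gripper value outside its range is refused whole. The fingers move at their own pace and stop on an object; "squeeze" is the grip in N (left out, the last holds). Time passes only in rows, so rows that do not move let the fingers close. It gives the time, the measured TCP pose, the force, the opening and the grip force at its end, in the units of the state.
- robot.observe(): the state, without advancing time (a new reading comes with each control period).
- robot.read_camera(name): name is "scene" or "side" or "wrist"; returns a dict with "frame" (384x512x3 uint8, red, green, blue), "vertical_fov" (degrees; the focal length in pixels is half the picture's height over the tangent of half this angle, whatever the lens; pixels are square), "cx", "cy" (the principal point, pixels), "view" (4x4, takes a point from world to camera coordinates); the wrist camera has in their place "tool_from_camera" (4x4, takes a point from camera to tool coordinates, whose origin is the TCP and whose axes are the flange's). Camera axes: x right, y down, z forward; pixel columns grow to the right and rows downward; lengths in mm; the calibration is good to about 2 mm. A picture is of the moment at which its call begins: read the wrist's pose just before it. There is no depth.
- robot.job_done(): hands the job in; it is judged then, once.
The state is a dict: "clock": time; "joints": joint angles; "joint_vel": joint speeds; "effort": joint torques, N m; "tcp_pos": TCP position; "ee_rot": TCP orientation; "ft_force": force on the tool from outside, world axes, zero at the start; "wrist_torque": the same for the moment, N m; "grip_width": opening from 0.0 (shut) to 1.0 (fully open); "grip_force": force on a finger pad.
Only numpy, scipy, OpenCV 4.12 (cv2) and the standard library are available. Lean on these libraries where they do the work, as an engineer would, in place of code of your own. Each camera call takes 0.05 s, during which the arm holds its last target. There are 200 camera calls.

## Working session

There is one attempt and no reset: what is moved stays moved. The work goes in short steps, Python scripts to look and compute and a tool call to move; the robot and the scene stay as the last step left them, time stands still between calls to the robot, and variables do not carry over. Pictures are saved under pics/ and viewed, at most 14 in all, crops included, and the job is handed in when it is done.

Besides the shell and the picture viewer there is one more tool, called after ">>>" by a JSON object that holds its "api" and its "payload". apply_moves: Moves the arm, as the interface text tells. Its arguments: {"type":"object","properties":{"deltas":{"type":"array","items":{"type":"array"}},"squeeze":{"type":"number"}},"required":["deltas"]}

```bash
ls; mkdir -p pics
cat > h.py <<'E'
import numpy as np, cv2
from scipy.spatial.transform import Rotation as R
from rig import robot
def snap(n,f):
    s=robot.observe(); c=robot.read_camera(n); cv2.imwrite('pics/'+f+'.png',c['frame'][:,:,::-1]); 
    d=dict(fov=c['vertical_fov'],cx=c['cx'],cy=c['cy'])
    if n=='wrist':
        T=np.eye(4);T[:3,:3]=R.from_rotvec(s['ee_rot']).as_matrix();T[:3,3]=s['tcp_pos']
        d['w']=T@np.array(c['tool_from_camera'])
    else: d['w']=np.linalg.inv(np.array(c['view']))
    np.savez('pics/'+f+'.npz',**d); return c
def px(f,u,v,z):
    d=np.load('pics/'+f+'.npz');F=192/np.tan(np.radians(d['fov'])/2)
    r=d['w'][:3,:3]@np.array([(u-d['cx'])/F,(v-d['cy'])/F,1]);o=d['w'][:3,3]
    return o+r*(z-o[2])/r[2]
def proj(f,p):
    d=np.load('pics/'+f+'.npz');F=192/np.tan(np.radians(d['fov'])/2)
    q=np.linalg.inv(d['w'])@np.append(p,1); return F*q[0]/q[2]+d['cx'],F*q[1]/q[2]+d['cy']
E
python3 - <<'E'
from h import *
print(robot.observe(), robot.grasp_offset)
a=[snap(n,n+'0')['frame'] for n in ('scene','side','wrist')]
for n in ('scene0','side0','wrist0'): print(np.load(f'pics/{n}.npz')['w'].round(2),np.load(f'pics/{n}.npz')['fov'])
for n in ('scene0','side0'): cv2.imwrite(f'pics/{n}b.png',cv2.resize(cv2.imread(f'pics/{n}.png'),(800,600),interpolation=cv2.INTER_CUBIC))
E
```

```text
pics
{'clock': 0.0, 'joints': array([-1.32689086e+00,  2.64783944e-01,  1.60539499e+00,  5.13713586e-05,
        1.27368814e+00, -3.68868600e-02]), 'joint_vel': array([-9.37962917e-05, -9.22931250e-04, -1.16952654e-03,  4.28238274e-04,
        1.41935096e-03,  4.22559991e-04]), 'effort': array([-1.05240251e-03, -5.15113020e+01, -3.67320693e+01,  6.03849412e-05,
        1.27893907e-02, -1.03637376e-05]), 'tcp_pos': array([ 186.89889915, -647.84142384,  229.92993962]), 'ee_rot': array([-3.10843967e+00, -4.39279249e-01,  2.92212749e-04]), 'ft_force': array([-1.50508296,  0.01985829,  0.11166653]), 'wrist_torque': array([0.01259864, 0.0045842 , 0.01647128]), 'grip_force': 0.0, 'grip_width': 0.9997932112010428} 18.700000000000003
[[ 4.8000e-01 -4.0000e-01  7.8000e-01 -3.8838e+02]
 [-8.8000e-01 -2.3000e-01  4.2000e-01 -6.1493e+02]
 [ 2.0000e-02 -8.9000e-01 -4.6000e-01  6.3898e+02]
 [ 0.0000e+00  0.0000e+00  0.0000e+00  1.0000e+00]] 42.672152444510886
[[-9.9000e-01 -7.0000e-02  8.0000e-02  4.6471e+02]
 [-1.1000e-01  5.4000e-01 -8.4000e-01  8.7328e+02]
 [ 2.0000e-02 -8.4000e-01 -5.4000e-01  7.3779e+02]
 [ 0.0000e+00  0.0000e+00  0.0000e+00  1.0000e+00]] 50.1772150892
[[ 2.8000e-01 -9.2000e-01 -2.8000e-01  2.5802e+02]
 [-9.6000e-01 -2.7000e-01 -8.0000e-02 -6.2701e+02]
 [-0.0000e+00  2.9000e-01 -9.6000e-01  3.7263e+02]
 [ 0.0000e+00  0.0000e+00  0.0000e+00  1.0000e+00]] 61.91057742168642
```

View pics/scene0b.png

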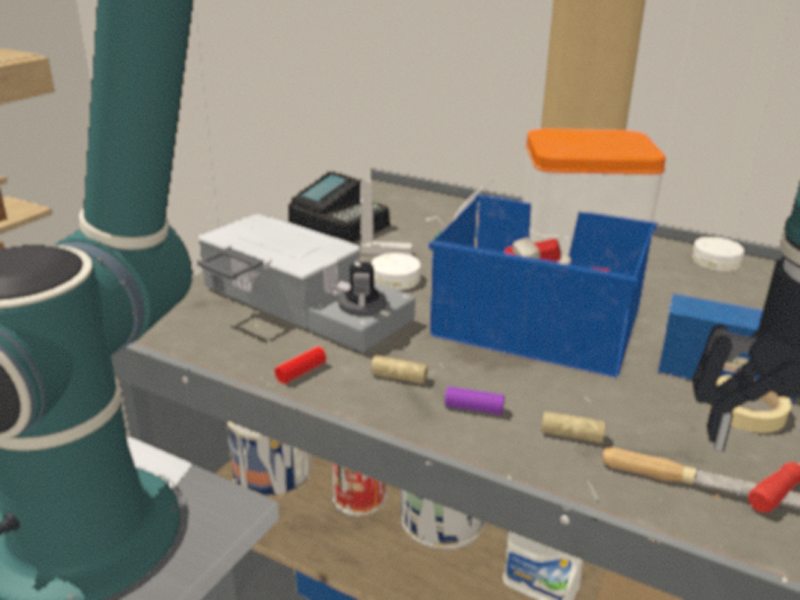

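View pics/side0b.png

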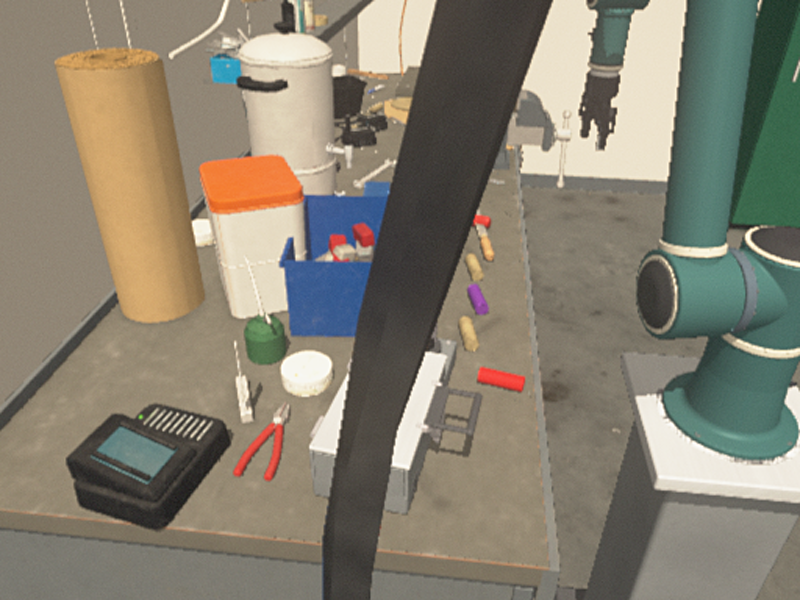

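The scene view shows two brass bars at (400,370) and (574,428) (800-wide scale), with red and purple look-alikes beside them. The machine's lid is at (200–358, 217–272) and its knob at (360,285).

Run:
```python
from h import *
k=.64
for n,u,v,z in [('LF',200,235,105),('LB',257,218,105),('RB',358,247,105),('RF',306,273,105),('knobtop',361,264,120),('barP',229,270,103),('b1',400,370,14),('b1l',375,366,14),('b1r',426,374,14),('b2',574,428,14),('b2l',545,424,14),('b2r',603,432,14),('purple',475,401,14),('red',301,365,14),('binL',432,245,110)]:
    print(n,px('scene0',u*k,v*k,z).round(0))
for n,u,v,z in [('bin',289,335,0),('b1',468,333,14),('b2',475,266,14),('edgefront',549,560,0)]: print('side',n,px('side0',u*k,v*k,z).round(0))
```

```text
LF [518. 278. 105.]
LB [630. 242. 105.]
RB [615.  16. 105.]
RF [489.  34. 105.]
knobtop [534. -40. 120.]
barP [439. 147. 103.]
b1 [ 444. -161.   14.]
b1l [ 435. -124.   14.]
b1r [ 454. -199.   14.]
b2 [ 438. -427.   14.]
b2l [ 427. -391.   14.]
b2r [ 449. -463.   14.]
purple [ 428. -289.   14.]
red [382. -28.  14.]
binL [676. -93. 110.]
side bin [ 798. -120.    0.]
side b1 [ 449. -155.   14.]
side b2 [ 442. -424.   14.]
side edgefront [326. 328.   0.]
```

View pics/wrist0.png

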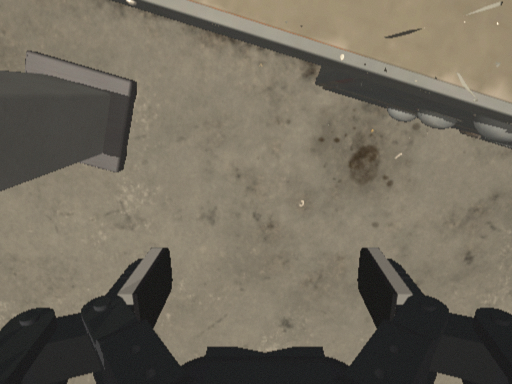

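The wrist view shows only the floor, so I'll write a move planner and go over the machine for a close look.

```bash
cat >> h.py <<'E'
def plan(pos,yaw=None,rows=None,cap=40.,pitch=0):
    "print rows bringing the TCP to pos (world mm), tool x yaw (rad), pointing down; pitch about tool y (tool z leans to tool x)"
    s=robot.observe(); R0=R.from_rotvec(s['ee_rot']); p0=np.array(s['tcp_pos']);pos=np.array(pos,float)
    x=R0.as_matrix()[:,0]; y0=np.arctan2(x[1],x[0]); yaw=y0 if yaw is None else yaw
    R1=R.from_euler('z',yaw)*R.from_euler('x',np.pi)*R.from_euler('y',pitch)
    rv=(R0.inv()*R1).as_rotvec()
    n=rows or int(max(np.ceil(np.linalg.norm(pos-p0)/cap),np.ceil(np.linalg.norm(rv)/.12),1))
    print('from',p0.round(1),'yaw',y0.round(3),'n',n)
    step=R.from_rotvec(rv/n); Rc=R0; ds=[]
    for i in range(n):
        ds.append([[round(v,4) for v in (Rc.inv().apply((pos-p0)/n)/1000)],[round(v,3) for v in rv/n]]); Rc=Rc*step
    for i in range(0,n,5): print(str(ds[i:i+5]).replace(' ',''))
E
python3 -c "
from h import *
plan([430,-60,370],0)"
```

```text
from [ 186.9 -648.   230.2] yaw 0.281 n 17
[[[np.float64(0.0233),np.float64(-0.0293),np.float64(-0.0082)],[np.float64(-0.0),np.float64(0.0),np.float64(0.017)]],[[np.float64(0.0228),np.float64(-0.0297),np.float64(-0.0082)],[np.float64(-0.0),np.float64(0.0),np.float64(0.017)]],[[np.float64(0.0223),np.float64(-0.03),np.float64(-0.0082)],[np.float64(-0.0),np.float64(0.0),np.float64(0.017)]],[[np.float64(0.0218),np.float64(-0.0304),np.float64(-0.0082)],[np.float64(-0.0),np.float64(0.0),np.float64(0.017)]],[[np.float64(0.0213),np.float64(-0.0308),np.float64(-0.0082)],[np.float64(-0.0),np.float64(0.0),np.float64(0.017)]]]
[[[np.float64(0.0208),np.float64(-0.0311),np.float64(-0.0082)],[np.float64(-0.0),np.float64(0.0),np.float64(0.017)]],[[np.float64(0.0203),np.float64(-0.0314),np.float64(-0.0082)],[np.float64(-0.0),np.float64(0.0),np.float64(0.017)]],[[np.float64(0.0198),np.float64(-0.0318),np.float64(-0.0082)],[np.float64(-0.0),np.float64(0.0),np.float64(0.017)]],[[np.float64(0.0193),np.float64(-0.0321),np.float64(-0.0082)],[np.float64(-0.0),np.float64(0.0),np.float64(0.017)]],[[np.float64
[... 218 characters left out ...]
)]],[[np.float64(0.0177),np.float64(-0.033),np.float64(-0.0082)],[np.float64(-0.0),np.float64(0.0),np.float64(0.017)]],[[np.float64(0.0171),np.float64(-0.0333),np.float64(-0.0082)],[np.float64(-0.0),np.float64(0.0),np.float64(0.017)]],[[np.float64(0.0166),np.float64(-0.0336),np.float64(-0.0082)],[np.float64(-0.0),np.float64(0.0),np.float64(0.017)]],[[np.float64(0.016),np.float64(-0.0338),np.float64(-0.0082)],[np.float64(-0.0),np.float64(0.0),np.float64(0.017)]]]
[[[np.float64(0.0154),np.float64(-0.0341),np.float64(-0.0082)],[np.float64(-0.0),np.float64(0.0),np.float64(0.017)]],[[np.float64(0.0149),np.float64(-0.0343),np.float64(-0.0082)],[np.float64(-0.0),np.float64(0.0),np.float64(0.017)]]]
```

>>> {"api": "apply_moves", "payload": {"deltas": [[[0,0,0],[0,0,0.0937],1],[[0,0,0],[0,0,0.0937],1],[[0,0,0],[0,0,0.0937],1],[[0.015,-0.037,-0.009],[0,0,0],1],[[0.015,-0.037,-0.009],[0,0,0],1]]}}

```text
clock: 0.57
tcp_pos: [216.3, -574.1, 246.9]
ee_rot: [-3.138, 0.005, 0.002]
ft_force: [0.5, 1.3, 1.0]
grip_width: 1.002
grip_force: 0.0
```

>>> {"api": "apply_moves", "payload": {"deltas": [[[0.015,-0.037,-0.009],[0,0,0],1],[[0.015,-0.037,-0.009],[0,0,0],1],[[0.015,-0.037,-0.009],[0,0,0],1],[[0.015,-0.037,-0.009],[0,0,0],1],[[0.015,-0.037,-0.009],[0,0,0],1]]}}

```text
clock: 0.98
tcp_pos: [292.3, -387.6, 294.3]
ee_rot: [-3.141, 0.001, 0.0]
ft_force: [0.5, 0.8, 0.3]
grip_width: 1.0
grip_force: 0.0
```

>>> {"api": "apply_moves", "payload": {"deltas": [[[0.015,-0.037,-0.009],[0,0,0],1],[[0.015,-0.037,-0.009],[0,0,0],1],[[0.015,-0.037,-0.009],[0,0,0],1],[[0.015,-0.037,-0.009],[0,0,0],1],[[0.015,-0.037,-0.009],[0,0,0],1]]}}

```text
clock: 1.4
tcp_pos: [367.2, -202.7, 339.6]
ee_rot: [3.141, -0.001, 0.001]
ft_force: [2.5, 0.3, -0.4]
grip_width: 1.001
grip_force: 0.0
```

>>> {"api": "apply_moves", "payload": {"deltas": [[[0.015,-0.037,-0.009],[0,0,0],1],[[0.005,-0.02,0],[0,0,0],1],[[0,0,0],[0,0,0],1],[[0,0,0],[0,0,0],1]]}}

```text
clock: 1.73
tcp_pos: [387.3, -146.7, 348.2]
ee_rot: [3.141, 0.005, -0.0]
ft_force: [0.2, 0.1, -0.3]
grip_width: 1.0
grip_force: 0.0
```

```bash
python3 -c "
from h import *
snap('wrist','w1');s=robot.observe();print(s['tcp_pos'],s['ee_rot'],s['clock'])
cv2.imwrite('pics/w1b.png',cv2.resize(cv2.imread('pics/w1.png'),(800,600),interpolation=cv2.INTER_CUBIC))
"
```

```text
[ 386.97188109 -147.56054667  347.95589717] [ 3.14108660e+00  1.70620682e-03 -9.79926723e-04] 1.7833
```

View pics/w1b.png

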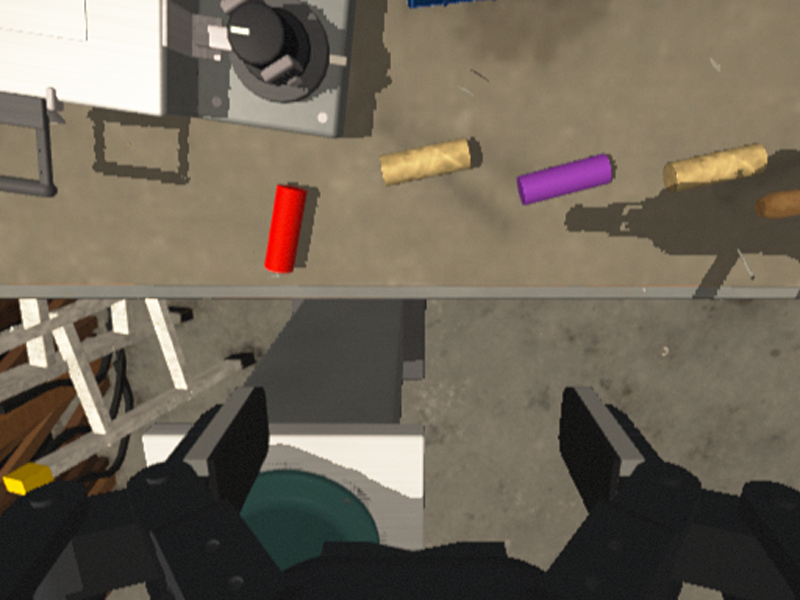

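The wrist view shows bar 1 at (425,162), bar 2 at (715,166), the purple and red look-alikes, and part of the knob at (265,45). I'll move over the machine.

>>> {"api": "apply_moves", "payload": {"deltas": [[[0.025,-0.028,-0.004],[0,0,0],1],[[0.025,-0.028,-0.004],[0,0,0],1],[[0.025,-0.028,-0.004],[0,0,0],1],[[0.025,-0.028,-0.004],[0,0,0],1],[[0.025,-0.028,-0.004],[0,0,0],1]]}}

```text
clock: 2.2
tcp_pos: [513.1, -8.2, 367.8]
ee_rot: [3.141, -0.005, -0.001]
ft_force: [0.9, 0.5, -0.2]
grip_width: 0.999
grip_force: 0.0
```

>>> {"api": "apply_moves", "payload": {"deltas": [[[0.025,-0.028,0],[0,0,0],1],[[0.025,-0.028,0],[0,0,0],1],[[0,0,0],[0,0,0],1],[[0,0,0],[0,0,0],1]]}}

```text
clock: 2.53
tcp_pos: [563.0, 47.8, 366.4]
ee_rot: [3.141, 0.0, -0.005]
ft_force: [-0.3, 0.3, 0.3]
grip_width: 1.004
grip_force: 0.0
```

```bash
python3 -c "
from h import *
snap('wrist','w2');s=robot.observe();print(s['tcp_pos'],s['ee_rot'],s['clock'])
cv2.imwrite('pics/w2b.png',cv2.resize(cv2.imread('pics/w2.png'),(800,600),interpolation=cv2.INTER_CUBIC))
"
```

```text
[562.31420802  47.03782139 366.92852853] [ 3.14059809e+00 -1.55941591e-03 -4.33968694e-03] 2.5833
```

View pics/w2b.png

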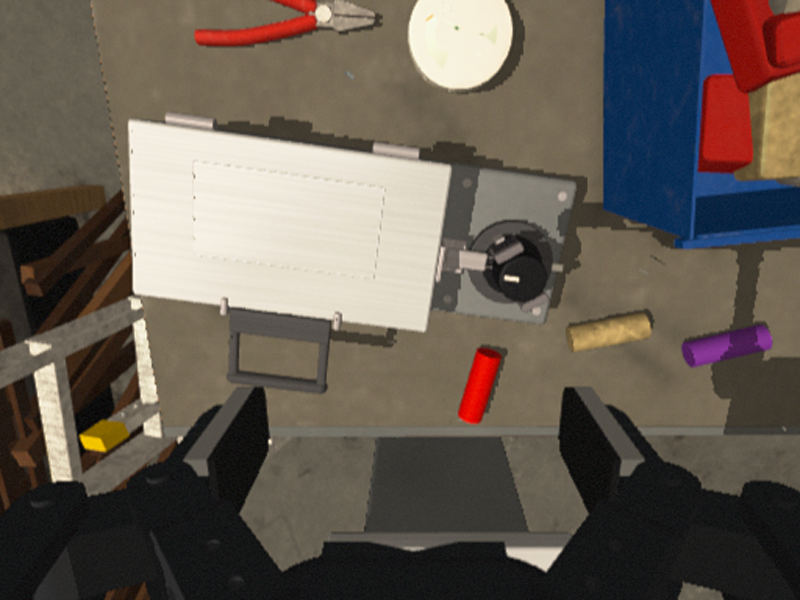

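The view shows lid corners at (130,120), (452,165), (428,331) and (134,297), the paddle bar centre near (278,385) and the knob near (515,265).

Run:
```python
from h import *
from scipy.optimize import least_squares
k=.64
px4=np.array([(130,120),(452,165),(428,331),(134,297)])*k
loc=np.array([(70,126,105),(70,-126,105),(-72,-126,105),(-72,126,105)],float)
def w(q,l): c,s=np.cos(q[2]),np.sin(q[2]); return np.array([q[0]+c*l[0]-s*l[1],q[1]+s*l[0]+c*l[1],l[2]])
def res(q): return np.concatenate([np.array(proj('w2',w(q,l)))-p for l,p in zip(loc,px4)])
r=least_squares(res,[563,143,-.1]);q=r.x;print(q,r.fun.round(1))
bar=w(q,(70-207,0,103));print('bar est',bar,np.array(proj('w2',bar))/k, 'meas',px('w2',278*k,385*k,103))
for u,v,z in [(508,247,117),(540,302,100),(519,265,120)]: 
    p=px('w2',u*k,v*k,z); d=p[:2]-q[:2];c,s=np.cos(q[2]),np.sin(q[2]);print(p.round(1),'machine',(c*d[0]+s*d[1]).round(1),(-s*d[0]+c*d[1]).round(1))
for f,n,a,b in [('w1','b1',(381,170),(470,155)),('w2','b1',(570,338),(650,325)),('w1','b2',(667,176),(766,157)),('w2','purp',(685,355),(770,335))]:
    A=px(f,a[0]*k,a[1]*k,14);B=px(f,b[0]*k,b[1]*k,14);print(n,((A+B)/2).round(1),np.linalg.norm(A-B).round(1),np.arctan2(*(B-A)[1::-1]).round(3))
im=cv2.imread('pics/w2.png')[130:215,270:385];cv2.imwrite('pics/k.png',cv2.resize(im,None,fx=6,fy=6,interpolation=cv2.INTER_CUBIC))
np.save('q.npy',q)
```

```text
[ 5.67970982e+02  1.50134753e+02 -1.30522831e-01] [-1.9 -0.1  1.5 -0.4  0.7  1.2 -0.2 -0.2]
bar est [432.13630635 167.96565187 103.        ] [279.76876798 382.21256149] meas [429.36941656 169.77537196 103.        ]
[558.  -27.1 117. ] machine 13.1 -177.0
[506.6 -60.5 100. ] machine -33.4 -216.8
[544.  -36.1 120. ] machine 0.5 -187.8
b1 [ 445.1 -157.2   14. ] 82.9 -1.407
b1 [ 446.2 -159.8   14. ] 84.2 -1.396
b2 [ 442.2 -425.6   14. ] 89.9 -1.379
purp [ 430.7 -286.9   14. ] 89.4 -1.311
```

View pics/k.png

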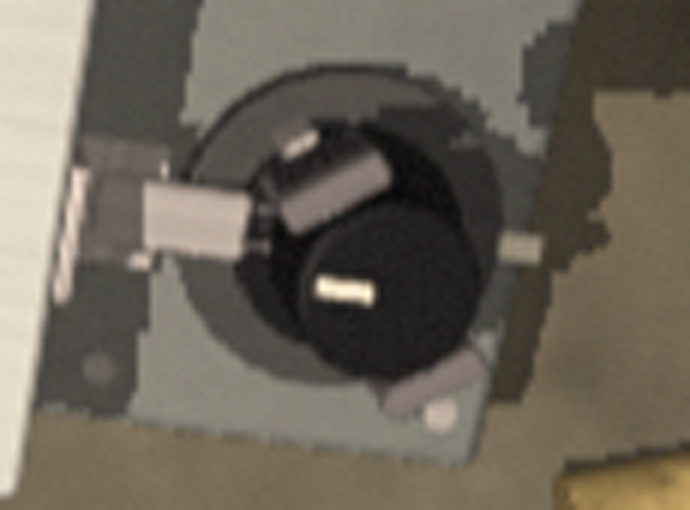

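Run:
```python
from h import *
q=np.load('q.npy');c,s=np.cos(q[2]),np.sin(q[2])
for u,v,z in [(335,178.3,120),(327.5,167.2,64),(270+330/6,130+190/6,117),(270+437/6,130+380/6,117)]:
    p=px('w2',u,v,z);d=p[:2]-q[:2];print(p.round(1),(c*d[0]+s*d[1]).round(1),(-s*d[0]+c*d[1]).round(1))
```

```text
[532.8 -40.4 120. ] -10.1 -193.5
[534.  -41.4  64. ] -8.7 -194.3
[553.4 -27.2 117. ] 8.6 -177.7
[512.  -52.4 117. ] -29.2 -208.1
```

>>> {"api": "apply_moves", "payload": {"deltas": [[[-0.01,0.03,0],[0,0,0],1],[[-0.01,0.03,0],[0,0,0],1],[[-0.009,0.028,0],[0,0,0],1],[[0,0,0.01],[0,0,-0.123],1],[[0,0,0.01],[0,0,-0.123],1]]}}

```text
clock: 3.0
tcp_pos: [532.1, -43.5, 349.3]
ee_rot: [3.116, 0.385, 0.003]
ft_force: [-0.3, 0.6, -0.4]
grip_width: 1.001
grip_force: 0.0
```

>>> {"api": "apply_moves", "payload": {"deltas": [[[0,0,0.01],[0,0,-0.123],1],[[0,0,0.01],[0,0,-0.123],1],[[0,0,0.01],[0,0,-0.123],1],[[0,0,0.01],[0,0,-0.123],1],[[0,0,0.01],[0,0,-0.123],1]]}}

```text
clock: 3.42
tcp_pos: [532.0, -42.0, 298.0]
ee_rot: [2.853, 1.315, -0.0]
ft_force: [0.1, 0.2, 0.4]
grip_width: 1.0
grip_force: 0.0
```

>>> {"api": "apply_moves", "payload": {"deltas": [[[0,0,0.01],[0,0,-0.123],1],[[0,0,0.01],[0,0,-0.123],1],[[0,0,0.01],[0,0,-0.123],1],[[0,0,0.01],[0,0,-0.123],1],[[0,0,0.01],[0,0,-0.123],1]]}}

```text
clock: 3.83
tcp_pos: [532.0, -41.9, 248.0]
ee_rot: [2.321, 2.117, -0.001]
ft_force: [-0.4, 0.3, -0.5]
grip_width: 0.998
grip_force: 0.0
```

>>> {"api": "apply_moves", "payload": {"deltas": [[[0,0,0.01],[0,0,-0.123],1],[[0,0,0.01],[0,0,-0.123],1],[[0,0,0.01],[0,0,-0.123],1],[[0,0,0.01],[0,0,-0.123],1],[[0,0,0.01],[0,0,-0.123],1]]}}

```text
clock: 4.25
tcp_pos: [532.1, -41.9, 198.1]
ee_rot: [1.571, 2.72, -0.001]
ft_force: [-0.3, 0.3, 0.3]
grip_width: 0.999
grip_force: 0.0
```

>>> {"api": "apply_moves", "payload": {"deltas": [[[0,0,0],[0,0,0],1],[[0,0,0],[0,0,0],1]]}}

```text
clock: 4.42
tcp_pos: [531.9, -41.2, 197.9]
ee_rot: [-1.583, -2.712, 0.001]
ft_force: [0.8, 0.6, -0.1]
grip_width: 0.998
grip_force: 0.0
```

```bash
sed -i "s/round(v,4) for v in (Rc/round(float(v),4) for v in (Rc/; s/round(v,3) for v in rv/round(float(v),3) for v in rv/" h.py; python3 -c "
from h import *
snap('wrist','w3');plan([533,-41,200],2.09)
cv2.imwrite('pics/w3b.png',cv2.resize(cv2.imread('pics/w3.png'),(800,600),interpolation=cv2.INTER_CUBIC))
print(proj('w3',[533,-41,120]))
"
```

```text
from [532.7 -41.  198.7] yaw 2.085 n 1
[[[-0.0002,0.0003,-0.0013],[-0.0,0.0,-0.005]]]
(np.float64(267.3138817144726), np.float64(202.28294582581873))
```

View pics/w3b.png

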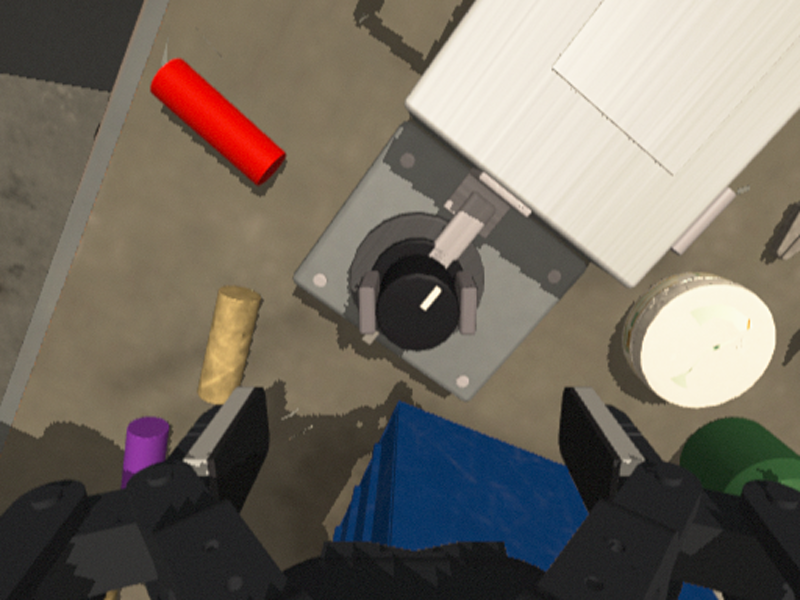

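The knob top is at (418,312) with its tabs horizontal in the image at (367,305) and (468,305), so the tool is aligned within about 2 mm. Descending.

>>> {"api": "apply_moves", "payload": {"deltas": [[[0.001,0,0.03],[0,0,0],1],[[0,0,0.03],[0,0,0],1],[[0,0,0.03],[0,0,0],1],[[0,0,0.02],[0,0,0],1],[[0,0,0.007],[0,0,0],1]], "squeeze": 50}}

```text
clock: 4.88
tcp_pos: [530.4, -39.1, 78.6]
ee_rot: [-1.578, -2.712, 0.003]
ft_force: [-1.4, 0.0, 0.5]
grip_width: 0.999
grip_force: 0.0
```

>>> {"api": "apply_moves", "payload": {"deltas": [[[0,0,0],[0,0,0],1],[[0,0,0],[0,0,0],0.6],[[0,0,0],[0,0,0],0.4],[[0,0,0],[0,0,0],0.2],[[0,0,0],[0,0,0],0.2]]}}

```text
clock: 5.3
tcp_pos: [533.3, -39.9, 84.8]
ee_rot: [1.575, 2.717, -0.003]
ft_force: [-12.2, -0.8, 24.2]
grip_width: 0.482
grip_force: 48.1
```

>>> {"api": "apply_moves", "payload": {"deltas": [[[0,0,0],[0,0,0],0.2],[[0,0,0],[0,0,0],0.2],[[0,0,0],[0,0,0],0.2]]}}

```text
clock: 5.55
tcp_pos: [533.3, -39.8, 85.0]
ee_rot: [1.575, 2.716, -0.002]
ft_force: [-8.1, -2.5, 16.8]
grip_width: 0.48
grip_force: 50.8
```

>>> {"api": "apply_moves", "payload": {"deltas": [[[0,0,-0.004],[0,0,0],0.2],[[0,0,0],[0,0,0],0.2]]}}

```text
clock: 5.72
tcp_pos: [533.0, -39.8, 85.7]
ee_rot: [1.575, 2.716, -0.001]
ft_force: [0.1, -4.8, -4.5]
grip_width: 0.466
grip_force: 60.2
```

Now turn clockwise by 1.4 rad (positive about tool z), watching the torque.

>>> {"api": "apply_moves", "payload": {"deltas": [[[0,0,0],[0,0,0.1],0.2],[[0,0,0],[0,0,0.1],0.2],[[0,0,0],[0,0,0.1],0.2],[[0,0,0],[0,0,0.1],0.2],[[0,0,0],[0,0,0.1],0.2]]}}

```text
clock: 6.13
tcp_pos: [533.4, -39.7, 85.6]
ee_rot: [2.203, 2.237, -0.0]
ft_force: [0.5, -4.1, -5.6]
grip_width: 0.462
grip_force: 60.2
```

```bash
python3 -c "
from h import *
s=robot.observe();print(s['wrist_torque'],s['ft_force'],s['grip_width']);plan([533,-41,85],0.74)"
```

```text
[-0.73837916 -0.26224606  0.0535829 ] [ 0.4780059  -4.10991186 -5.58940164] 0.46155045120811405
from [533.4 -39.7  85.6] yaw 1.586 n 8
[[[-0.0002,-0.0,0.0001],[0.0,0.0,0.106]],[[-0.0002,-0.0,0.0001],[0.0,0.0,0.106]],[[-0.0002,-0.0,0.0001],[0.0,0.0,0.106]],[[-0.0002,0.0,0.0001],[0.0,0.0,0.106]],[[-0.0002,0.0,0.0001],[0.0,0.0,0.106]]]
[[[-0.0002,0.0,0.0001],[0.0,0.0,0.106]],[[-0.0002,0.0001,0.0001],[0.0,0.0,0.106]],[[-0.0002,0.0001,0.0001],[0.0,0.0,0.106]]]
```

Turning freely (torque 0.05 N m). Continuing to the end.

>>> {"api": "apply_moves", "payload": {"deltas": [[[0,0,0],[0,0,0.1],0.2],[[0,0,0],[0,0,0.1],0.2],[[0,0,0],[0,0,0.1],0.2],[[0,0,0],[0,0,0.1],0.2],[[0,0,0],[0,0,0.1],0.2]]}}

```text
clock: 6.55
tcp_pos: [533.8, -39.8, 85.7]
ee_rot: [2.687, 1.622, 0.002]
ft_force: [2.5, -4.7, -6.1]
grip_width: 0.467
grip_force: 59.9
```

>>> {"api": "apply_moves", "payload": {"deltas": [[[0,0,0],[0,0,0.1],0.2],[[0,0,0],[0,0,0.1],0.2],[[0,0,0],[0,0,0.1],0.2],[[0,0,0],[0,0,0.1],0.2],[[0,0,0],[0,0,0],0.2]]}}

```text
clock: 6.97
tcp_pos: [533.9, -40.0, 85.7]
ee_rot: [2.952, 1.063, 0.002]
ft_force: [2.8, -4.5, -6.5]
grip_width: 0.463
grip_force: 60.4
```

```bash
python3 -c "
from h import *
s=robot.observe();print(s['wrist_torque'],s['ft_force'],s['grip_width']);plan([533,-41,85],0.74)"
```

```text
[-0.77227999 -0.44252476  1.45567858] [ 2.83700985 -4.48717161 -6.54171481] 0.4628424154856461
from [533.9 -40.   85.7] yaw 0.691 n 1
[[[-0.0014,0.0002,0.0007],[0.004,-0.0,-0.049]]]
```

>>> {"api": "apply_moves", "payload": {"deltas": [[[0,0,0],[0,0,-0.04],0.2],[[0,0,0],[0,0,0],0.6],[[0,0,0],[0,0,0],1],[[0,0,0],[0,0,0],1],[[0,0,-0.01],[0,0,0],1]]}}

```text
clock: 7.38
tcp_pos: [531.6, -38.3, 94.6]
ee_rot: [-2.933, -1.121, 0.004]
ft_force: [-0.5, -0.4, 0.5]
grip_width: 0.982
grip_force: 0.0
```

>>> {"api": "apply_moves", "payload": {"deltas": [[[0,0,-0.035],[0,0,0],1],[[0,0,-0.035],[0,0,0],1],[[0,0,-0.035],[0,0,0],1],[[0,0,0],[0,0,0],1],[[0,0,0],[0,0,0],1]]}}

```text
clock: 7.8
tcp_pos: [535.5, -38.8, 205.4]
ee_rot: [2.931, 1.121, 0.012]
ft_force: [0.7, 0.3, 0.2]
grip_width: 1.0
grip_force: 0.0
```

```bash
python3 -c "
from h import *
snap('wrist','w4');plan([531,-38,200],1.44)
im=cv2.imread('pics/w4.png')[120:290,150:380];cv2.imwrite('pics/w4b.png',cv2.resize(im,None,fx=2.5,fy=2.5,interpolation=cv2.INTER_CUBIC))
"
```

```text
from [533.8 -38.7 202.8] yaw 0.731 n 6
[[[-0.0003,-0.0004,0.0005],[0.001,-0.0,-0.118]],[[-0.0002,-0.0004,0.0005],[0.001,-0.0,-0.118]],[[-0.0002,-0.0005,0.0005],[0.001,-0.0,-0.118]],[[-0.0001,-0.0005,0.0005],[0.001,-0.0,-0.118]],[[-0.0001,-0.0005,0.0005],[0.001,-0.0,-0.118]]]
[[[-0.0,-0.0005,0.0005],[0.001,-0.0,-0.118]]]
```

View pics/w4b.png

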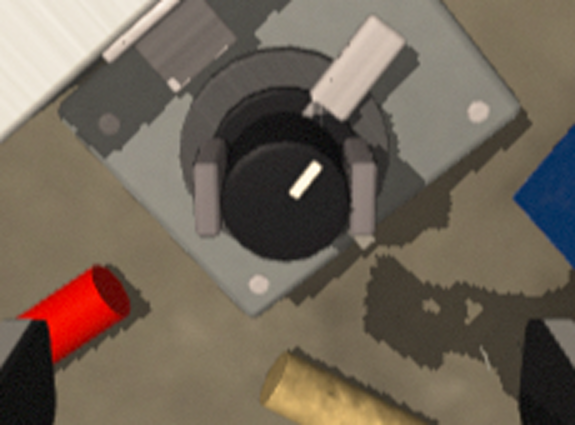

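The knob's tongue has swung clear of the lug and the tabs are out. Now over to the paddle bar.

>>> {"api": "apply_moves", "payload": {"deltas": [[[0,0,0],[0,0,-0.118],1],[[0,0,0],[0,0,-0.118],1],[[0,0,0],[0,0,-0.118],1],[[0,0,0],[0,0,-0.118],0.6],[[0,0,0],[0,0,-0.118],0.4]]}}

```text
clock: 8.27
tcp_pos: [531.3, -38.4, 198.5]
ee_rot: [-2.473, -1.933, 0.004]
ft_force: [0.5, -0.5, -0.1]
grip_width: 0.745
grip_force: 0.0
```

>>> {"api": "apply_moves", "payload": {"deltas": [[[0,0,0],[0,0,-0.118],0.4],[[0.032,-0.021,0],[0,0,0],0.4],[[0.032,-0.021,0],[0,0,0],0.4],[[0.032,-0.021,0],[0,0,0],0.4],[[0.032,-0.021,0],[0,0,0],0.4]]}}

```text
clock: 8.68
tcp_pos: [464.1, 100.0, 198.6]
ee_rot: [-2.363, -2.067, 0.004]
ft_force: [0.5, 1.1, 0.3]
grip_width: 0.397
grip_force: 0.0
```

>>> {"api": "apply_moves", "payload": {"deltas": [[[0.032,-0.021,0],[0,0,0],0.4],[[0.032,-0.021,0],[0,0,0],0.4],[[0,0,0],[0,0,0],0.4],[[0,0,0],[0,0,0],0.4]]}}

```text
clock: 9.02
tcp_pos: [431.0, 169.5, 198.9]
ee_rot: [-2.358, -2.075, 0.004]
ft_force: [0.4, -1.4, 0.6]
grip_width: 0.397
grip_force: 0.0
```

```bash
python3 -c "
from h import *
snap('wrist','w5');plan([431,169,200],1.44)
cv2.imwrite('pics/w5b.png',cv2.resize(cv2.imread('pics/w5.png'),(800,600),interpolation=cv2.INTER_CUBIC))
print(np.array(proj('w5',[431,169,103]))/.64)
"
```

```text
from [431.9 168.4 199.1] yaw 1.441 n 1
[[[0.0005,-0.001,-0.0009],[-0.002,0.001,0.001]]]
[416.57795416 302.91546342]
```

View pics/w5b.png

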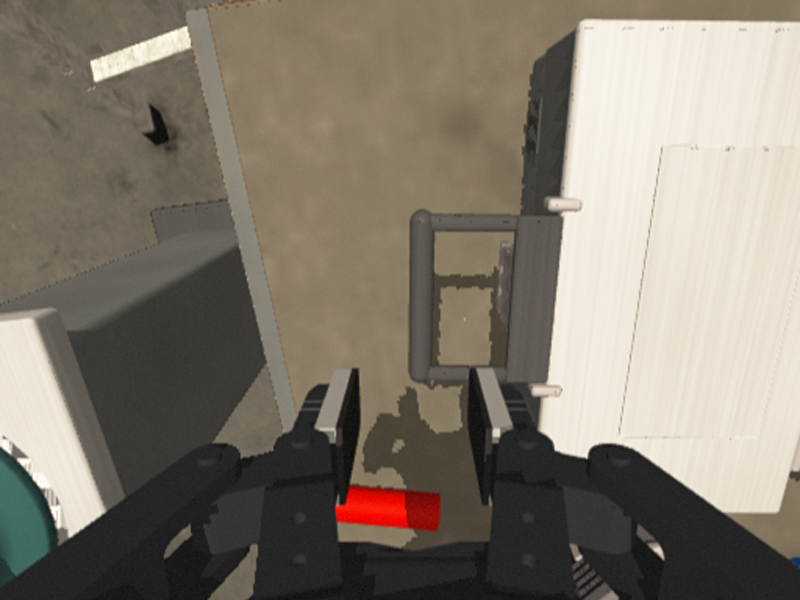

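The bar centre is at (421,296) against a predicted (417,303), so a shift of about 3 mm in tool x and 1–2 mm in y corrects it.

>>> {"api": "apply_moves", "payload": {"deltas": [[[0.004,0.001,0.03],[0,0,0],0.4],[[0,0,0.03],[0,0,0],0.4],[[0,0,0.03],[0,0,0],0.4],[[0,0,0.018],[0,0,0],0.4],[[0,0,0.005],[0,0,0],0.4]], "squeeze": 40}}

```text
clock: 9.48
tcp_pos: [431.7, 169.3, 82.9]
ee_rot: [-2.363, -2.065, 0.013]
ft_force: [-0.3, -0.5, 0.1]
grip_width: 0.398
grip_force: 0.0
```

>>> {"api": "apply_moves", "payload": {"deltas": [[[0,0,0],[0,0,0],0.4],[[0,0,0],[0,0,0],0.1],[[0,0,0],[0,0,0],0.0],[[0,0,0],[0,0,0],0.0],[[0,0,0],[0,0,0],0.0]]}}

```text
clock: 9.9
tcp_pos: [434.8, 171.9, 88.5]
ee_rot: [2.363, 2.069, 0.001]
ft_force: [-3.2, -1.6, 3.9]
grip_width: 0.12
grip_force: 39.2
```

Run:
```python
from h import *
plan([433,172,84],1.44)
# path of bar relative start in machine x,z
piv=np.array([-145,6.]);L=62
def bar(a,t):
    p=piv+L*np.array([-np.cos(a),np.sin(a)]); c,s=np.cos(t),np.sin(t)
    return np.array([c*p[0]+s*p[1], -s*p[0]+c*p[1]])
b0=bar(0,0)
for a,t in [(a,0) for a in (.15,.3,.45,.55)]+[(.55,t) for t in np.arange(.15,1.76,.15)]: print(a,round(t,2),(bar(a,t)-b0).round(0))
```

```text
from [434.8 171.9  88.5] yaw 1.438 n 1
[[[-0.0002,-0.0018,0.0045],[0.0,-0.0,-0.002]]]
0.15 0 [1. 9.]
0.3 0 [ 3. 18.]
0.45 0 [ 6. 27.]
0.55 0 [ 9. 32.]
0.55 0.15 [17. 62.]
0.55 0.3 [29. 89.]
0.55 0.45 [ 46. 115.]
0.55 0.6 [ 65. 137.]
0.55 0.75 [ 88. 157.]
0.55 0.9 [114. 173.]
0.55 1.05 [142. 185.]
0.55 1.2 [171. 192.]
0.55 1.35 [201. 195.]
0.55 1.5 [231. 194.]
0.55 1.65 [261. 188.]
```

>>> {"api": "apply_moves", "payload": {"deltas": [[[0,0.001,-0.009],[0,0,0],0],[[0,0.002,-0.009],[0,0,0],0],[[0,0.003,-0.009],[0,0,0],0],[[0,0.003,-0.006],[0,0,0],0],[[0,0,0],[0,0,0],0]]}}

```text
clock: 10.32
tcp_pos: [441.5, 170.8, 121.3]
ee_rot: [-2.361, -2.067, 0.006]
ft_force: [-9.4, 1.5, -2.0]
grip_width: 0.122
grip_force: 41.1
```

>>> {"api": "apply_moves", "payload": {"deltas": [[[0,0.004,-0.015],[0,0,0],0],[[0,0.004,-0.015],[0,0,0],0],[[0,0.006,-0.013],[0,0,0],0],[[0,0.006,-0.013],[0,0,0],0],[[0,0,0],[0,0,0],0]]}}

```text
clock: 10.73
tcp_pos: [462.4, 168.2, 179.5]
ee_rot: [-2.362, -2.069, 0.004]
ft_force: [-12.7, -0.1, 5.4]
grip_width: 0.116
grip_force: 40.0
```

>>> {"api": "apply_moves", "payload": {"deltas": [[[0,0.008,-0.013],[0,0,0],0],[[0,0.009,-0.013],[0,0,0],0],[[0,0.009,-0.011],[0,0,0],0],[[0,0.01,-0.011],[0,0,0],0],[[0,0,0],[0,0,0],0]]}}

```text
clock: 11.15
tcp_pos: [497.7, 163.3, 228.7]
ee_rot: [-2.361, -2.068, 0.005]
ft_force: [-14.8, -2.0, 15.3]
grip_width: 0.118
grip_force: 40.1
```

>>> {"api": "apply_moves", "payload": {"deltas": [[[0,0.011,-0.01],[0,0,0],0],[[0,0.012,-0.01],[0,0,0],0],[[0,0.013,-0.008],[0,0,0],0],[[0,0.013,-0.008],[0,0,0],0],[[0,0,0],[0,0,0],0]]}}

```text
clock: 11.57
tcp_pos: [549.8, 156.7, 267.5]
ee_rot: [2.361, 2.068, 0.007]
ft_force: [-10.0, -1.6, 19.1]
grip_width: 0.116
grip_force: 41.1
```

>>> {"api": "apply_moves", "payload": {"deltas": [[[0,0.013,-0.01],[0,0,0],0],[[0,0.014,-0.008],[0,0,0],0],[[0,0.014,-0.005],[0,0,0],0],[[0,0.015,-0.004],[0,0,0],0],[[0,0,0],[0,0,0],0]]}}

```text
clock: 11.98
tcp_pos: [606.8, 148.7, 293.1]
ee_rot: [2.36, 2.065, 0.009]
ft_force: [-4.1, -2.0, 10.8]
grip_width: 0.125
grip_force: 40.3
```

>>> {"api": "apply_moves", "payload": {"deltas": [[[0,0.015,-0.002],[0,0,0],0],[[0,0.015,-0.001],[0,0,0],0],[[0,0.015,0],[0,0,0],0],[[0,0.015,0.001],[0,0,0],0],[[0,0,0],[0,0,0],0]]}}

```text
clock: 12.4
tcp_pos: [667.0, 140.4, 294.1]
ee_rot: [2.359, 2.065, 0.01]
ft_force: [1.8, -2.5, 5.5]
grip_width: 0.117
grip_force: 40.1
```

>>> {"api": "apply_moves", "payload": {"deltas": [[[0,0.015,0.002],[0,0,0],0],[[0,0.015,0.003],[0,0,0],0],[[0,0.01,0.003],[0,0,0],0],[[0,0,0],[0,0,0],0]]}}

```text
clock: 12.73
tcp_pos: [703.3, 135.6, 282.8]
ee_rot: [2.363, 2.069, -0.0]
ft_force: [-4.8, -0.9, 2.8]
grip_width: 0.118
grip_force: 39.6
```

>>> {"api": "apply_moves", "payload": {"deltas": [[[0,0.006,0.002],[0,0,0],0],[[0,0.005,0.002],[0,0,0],0],[[0,0,0],[0,0,0],0]]}}

```text
clock: 12.98
tcp_pos: [707.2, 135.1, 279.9]
ee_rot: [-2.356, -2.065, 0.016]
ft_force: [-23.5, -1.5, 9.7]
grip_width: 0.118
grip_force: 40.8
```

Run:
```python
from h import *
s=robot.observe();print(s['tcp_pos'],s['ft_force']);q=np.load('q.npy')
g=np.array(s['tcp_pos'])+[0,0,18.7];c,sn=np.cos(q[2]),np.sin(q[2]);d=g[:2]-q[:2]
x=c*d[0]+sn*d[1]-70;z=g[2]-97;print(x,z,np.hypot(x,z),np.pi-np.arctan2(z,x))
for a in (0,.2,.4,.55):
  p=np.array([-145,6])+62*np.array([-np.cos(a),np.sin(a)]);print(a,np.hypot(*p),np.arctan2(p[1],-p[0]))
snap('side','s2');snap('scene','c2')
cv2.imwrite('pics/s2b.png',np.hstack([cv2.resize(cv2.imread('pics/s2.png')[130:340,150:350],(400,420)),cv2.resize(cv2.imread('pics/c2.png')[60:270,90:290],(400,420))]))
```

```text
[707.17946083 135.13964062 279.9216345 ] [-23.53047589  -1.48361903   9.73399765]
69.97602118967075 201.62163450372753 213.41960322681686 1.904854981236916
0 207.0869382650678 0.028977393851561332
0.2 206.5778474369821 0.08878777590059672
0.4 204.3413906159237 0.14805787013800117
0.55 201.54967180562298 0.19172904412438038
```

View pics/s2b.png

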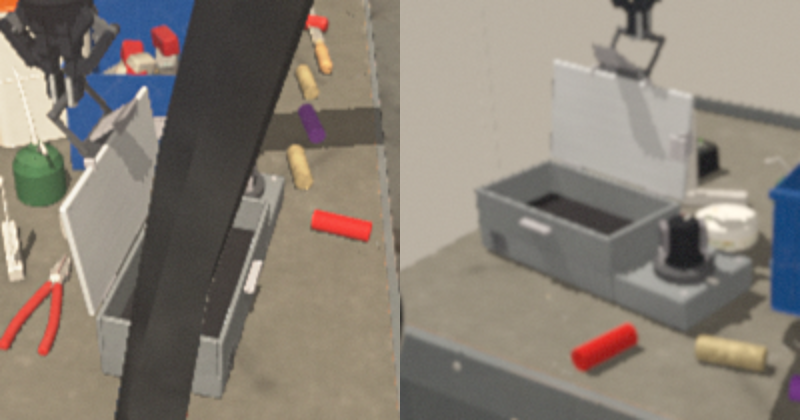

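The lid is fully back against its stop (−23 N). I'll release it, rise and go to bar 1.

>>> {"api": "apply_moves", "payload": {"deltas": [[[0,-0.005,0],[0,0,0],0],[[0,0,0],[0,0,0],0.2],[[0,0,0],[0,0,0],0.4],[[0,0,-0.02],[0,0,0],0.4],[[0,0,-0.04],[0,0,0],0.4]]}}

```text
clock: 13.5
tcp_pos: [705.7, 135.3, 330.6]
ee_rot: [-2.359, -2.066, 0.015]
ft_force: [1.1, -0.6, -0.5]
grip_width: 0.402
grip_force: 0.0
```

>>> {"api": "apply_moves", "payload": {"deltas": [[[0,0,-0.04],[0,0,0],0.4],[[0,0,0],[0,0,-0.1],0.5],[[0,0,0],[0,0,-0.1],0.7],[[0,0,0],[0,0,-0.1],0.7],[[-0.025,-0.03,0],[0,0,0],0.7]]}}

```text
clock: 13.92
tcp_pos: [686.4, 109.8, 375.5]
ee_rot: [2.017, 2.408, 0.006]
ft_force: [-1.0, -0.9, -1.2]
grip_width: 0.7
grip_force: 0.0
```

>>> {"api": "apply_moves", "payload": {"deltas": [[[-0.025,-0.03,0],[0,0,0],0.7],[[-0.025,-0.03,0],[0,0,0],0.7],[[-0.025,-0.03,0],[0,0,0],0.7],[[-0.025,-0.03,0],[0,0,0],0.7],[[-0.025,-0.03,0.02],[0,0,0],0.7]]}}

```text
clock: 14.33
tcp_pos: [558.8, -42.6, 363.6]
ee_rot: [2.02, 2.392, 0.009]
ft_force: [0.9, -0.4, 1.1]
grip_width: 0.7
grip_force: 0.0
```

>>> {"api": "apply_moves", "payload": {"deltas": [[[-0.025,-0.03,0.02],[0,0,0],0.7],[[-0.025,-0.03,0.02],[0,0,0],0.7],[[-0.025,-0.03,0.02],[0,0,0],0.7],[[-0.02,-0.03,0.02],[0,0,0],0.7],[[0,0,0.02],[0,0,0],0.7]]}}

```text
clock: 14.75
tcp_pos: [456.0, -154.3, 261.8]
ee_rot: [2.029, 2.393, -0.003]
ft_force: [0.5, 0.4, 0.3]
grip_width: 0.703
grip_force: 0.0
```

>>> {"api": "apply_moves", "payload": {"deltas": [[[0,0,0.02],[0,0,0],0.7],[[0,0,0],[0,0,0],0.7],[[0,0,0],[0,0,0],0.7]]}}

```text
clock: 15.0
tcp_pos: [458.5, -150.4, 241.3]
ee_rot: [2.028, 2.399, -0.0]
ft_force: [-0.4, 0.2, 0.9]
grip_width: 0.703
grip_force: 0.0
```

```bash
python3 -c "
from h import *
snap('wrist','w6');plan([446,-158,200],1.74)
cv2.imwrite('pics/w6b.png',cv2.resize(cv2.imread('pics/w6.png'),(800,600),interpolation=cv2.INTER_CUBIC))
print(np.array(proj('w6',[446,-158,14]))/.64)
"
```

```text
from [ 459.5 -150.4  242.5] yaw 1.739 n 2
[[[-0.0026,-0.0073,0.0213],[0.001,0.001,-0.001]],[[-0.0026,-0.0073,0.0213],[0.001,0.001,-0.001]]]
[396.78640146 257.0186059 ]
```

View pics/w6b.png

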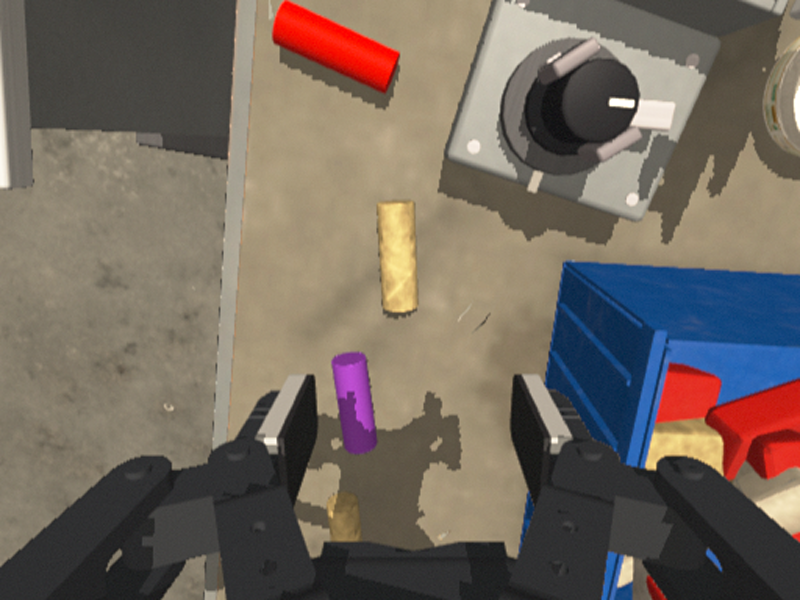

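The bar centre (398,257) matches the prediction. Grasp it.

>>> {"api": "apply_moves", "payload": {"deltas": [[[-0.005,-0.015,0.04],[0,0,-0.02],0.7],[[0,0,0.04],[0,0,0],0.7],[[0,0,0.04],[0,0,0],0.7],[[0,0,0.04],[0,0,0],0.7],[[0,0,0.04],[0,0,0],0.7]], "squeeze": 70}}

```text
clock: 15.47
tcp_pos: [448.2, -158.1, 43.6]
ee_rot: [1.998, 2.416, 0.003]
ft_force: [0.6, -0.8, -0.3]
grip_width: 0.697
grip_force: 0.0
```

>>> {"api": "apply_moves", "payload": {"deltas": [[[0,0,0.025],[0,0,0],0.7],[[0,0,0.013],[0,0,0],0.7],[[0,0,0],[0,0,0],0.7],[[0,0,0],[0,0,0],0.3],[[0,0,0],[0,0,0],0.1]]}}

```text
clock: 15.88
tcp_pos: [447.8, -158.1, 6.7]
ee_rot: [2.0, 2.418, 0.002]
ft_force: [-0.2, 0.9, 0.5]
grip_width: 0.427
grip_force: 0.0
```

>>> {"api": "apply_moves", "payload": {"deltas": [[[0,0,0],[0,0,0],0.1],[[0,0,0],[0,0,0],0.1],[[0,0,-0.01],[0,0,0],0.1],[[0,0,-0.03],[0,0,0],0.1],[[0,0,-0.04],[0,0,0],0.1]]}}

```text
clock: 16.3
tcp_pos: [440.9, -155.6, 82.5]
ee_rot: [-1.998, -2.413, 0.004]
ft_force: [1.0, 0.1, -3.9]
grip_width: 0.309
grip_force: 69.8
```

```bash
python3 -c "
from h import *
q=np.load('q.npy');c,s=np.cos(q[2]),np.sin(q[2])
print([(q[0]+c*x-s*y,q[1]+s*x+c*y) for x,y in ((-5,55),(-5,-55))]);plan([446,-158,230],1.44)
"
```

```text
[(np.float64(570.1719018154168), np.float64(205.3176850671677)), (np.float64(555.8551219944453), np.float64(96.25334710302002))]
from [ 440.9 -155.6   82.5] yaw 1.759 n 4
[[[-0.0006,0.0009,-0.0369],[-0.002,-0.001,0.08]],[[-0.0006,0.001,-0.0369],[-0.002,-0.001,0.08]],[[-0.0005,0.0011,-0.0369],[-0.002,-0.001,0.08]],[[-0.0005,0.0012,-0.0369],[-0.002,-0.001,0.08]]]
```

>>> {"api": "apply_moves", "payload": {"deltas": [[[0,0,-0.027],[0,0,0.08],0.1],[[0,0,-0.027],[0,0,0.08],0.1],[[0,0,-0.027],[0,0,0.08],0.1],[[0,0,-0.027],[0,0,0.08],0.1],[[0.034,0.007,0],[0,0,0],0.1]]}}

```text
clock: 16.72
tcp_pos: [458.8, -129.5, 199.8]
ee_rot: [2.362, 2.053, 0.004]
ft_force: [2.4, -0.3, -2.8]
grip_width: 0.309
grip_force: 70.0
```

>>> {"api": "apply_moves", "payload": {"deltas": [[[0.034,0.007,0],[0,0,0],0.1],[[0.034,0.007,0],[0,0,0],0.1],[[0.034,0.007,0],[0,0,0],0.1],[[0.034,0.007,0],[0,0,0],0.1],[[0.034,0.007,0],[0,0,0],0.1]]}}

```text
clock: 17.13
tcp_pos: [512.8, 40.9, 193.0]
ee_rot: [-2.363, -2.07, 0.0]
ft_force: [-0.4, 0.2, -4.1]
grip_width: 0.309
grip_force: 69.9
```

>>> {"api": "apply_moves", "payload": {"deltas": [[[0.034,0.007,0],[0,0,0],0.1],[[0.034,0.007,0],[0,0,0],0.1],[[0.034,0.007,0],[0,0,0],0.1],[[0.034,0.006,0],[0,0,0],0.1],[[0.034,0.006,0],[0,0,0],0.1]]}}

```text
clock: 17.55
tcp_pos: [567.9, 205.0, 192.8]
ee_rot: [-2.363, -2.07, 0.002]
ft_force: [0.1, -1.0, -4.2]
grip_width: 0.311
grip_force: 69.9
```

```bash
python3 -c "
from h import *
plan([570,205,190],1.44);s=robot.observe();print(s['ft_force'],s['grip_width'])"
```

```text
from [567.9 205.  192.8] yaw 1.439 n 1
[[[0.0003,0.002,0.0028],[-0.001,0.001,-0.001]]]
[ 0.11669018 -1.04658622 -4.18077519] 0.31080047603090716
```

>>> {"api": "apply_moves", "payload": {"deltas": [[[0,0,0.035],[0,0,0],0.1],[[0,0,0.035],[0,0,0],0.1],[[0,0,0.035],[0,0,0],0.1],[[0,0,0.025],[0,0,0],0.1],[[0,0,0.009],[0,0,0],0.1]]}}

```text
clock: 17.97
tcp_pos: [564.1, 202.6, 51.9]
ee_rot: [-2.359, -2.068, 0.015]
ft_force: [-24.5, -6.8, 51.2]
grip_width: 0.309
grip_force: 77.7
```

>>> {"api": "apply_moves", "payload": {"deltas": [[[0,0,0.001],[0,0,0],0.1],[[0,0,0],[0,0,0],0.1]]}}

```text
clock: 18.13
tcp_pos: [568.3, 203.5, 53.1]
ee_rot: [-2.363, -2.07, 0.001]
ft_force: [-0.2, 0.5, -2.8]
grip_width: 0.311
grip_force: 70.6
```

>>> {"api": "apply_moves", "payload": {"deltas": [[[0,0,0],[0,0,0],0.4],[[0,0,0],[0,0,0],0.55],[[0,0,0],[0,0,0],0.55],[[0,0,-0.02],[0,0,0],0.55],[[0,0,-0.04],[0,0,0],0.55]]}}

```text
clock: 18.55
tcp_pos: [564.4, 202.1, 108.1]
ee_rot: [-2.36, -2.067, 0.015]
ft_force: [0.6, 0.3, -0.8]
grip_width: 0.549
grip_force: 0.0
```

>>> {"api": "apply_moves", "payload": {"deltas": [[[0,0,-0.04],[0,0,0],0.55],[[0,0,-0.04],[0,0,0],0.55],[[-0.038,-0.003,-0.02],[0,0,0],0.55],[[-0.038,-0.003,-0.02],[0,0,0],0.55],[[-0.038,-0.003,-0.02],[0,0,0],0.55]]}}

```text
clock: 18.97
tcp_pos: [545.7, 94.7, 253.4]
ee_rot: [2.36, 2.071, 0.004]
ft_force: [0.8, 0.4, 0.1]
grip_width: 0.547
grip_force: 0.0
```

>>> {"api": "apply_moves", "payload": {"deltas": [[[-0.038,-0.003,0],[0,0,0],0.7],[[-0.038,-0.003,0],[0,0,0],0.7],[[-0.038,-0.003,0],[0,0,0],0.7],[[-0.038,-0.003,0],[0,0,0],0.7],[[-0.038,-0.003,0],[0,0,0],0.7]]}}

```text
clock: 19.38
tcp_pos: [505.2, -92.8, 251.9]
ee_rot: [2.362, 2.069, 0.002]
ft_force: [0.8, 0.9, -0.3]
grip_width: 0.698
grip_force: 0.0
```

>>> {"api": "apply_moves", "payload": {"deltas": [[[-0.038,-0.003,0],[0,0,0],0.7],[[-0.038,-0.003,0],[0,0,0],0.7],[[-0.038,-0.003,0],[0,0,0],0.7],[[-0.038,-0.003,0],[0,0,0],0.7],[[-0.038,-0.003,0],[0,0,0],0.7]]}}

```text
clock: 19.8
tcp_pos: [465.2, -279.4, 251.8]
ee_rot: [2.362, 2.068, 0.001]
ft_force: [1.1, 0.0, -0.1]
grip_width: 0.701
grip_force: 0.0
```

>>> {"api": "apply_moves", "payload": {"deltas": [[[-0.038,-0.003,0],[0,0,-0.1],0.7],[[-0.038,-0.003,0],[0,0,-0.1],0.7],[[0,0,0],[0,0,-0.1],0.7],[[0,0,0],[0,0,0],0.7],[[0,0,0],[0,0,0],0.7]]}}

```text
clock: 20.22
tcp_pos: [453.3, -352.9, 251.1]
ee_rot: [2.032, 2.396, 0.001]
ft_force: [0.4, -0.3, 0.3]
grip_width: 0.699
grip_force: 0.0
```

```bash
python3 -c "
from h import *
snap('wrist','w7');snap('side','s3');snap('scene','c3');plan([442,-426,200],1.76);print(robot.observe()['clock'])
print(np.array(proj('w7',[442,-426,14]))/.64)
cv2.imwrite('pics/w7b.png',cv2.resize(cv2.imread('pics/w7.png'),(800,600),interpolation=cv2.INTER_CUBIC))
"
```

```text
from [ 453.7 -351.6  251. ] yaw 1.738 n 3
[[[-0.0238,-0.008,0.017],[0.0,0.0,-0.007]],[[-0.0238,-0.0082,0.017],[0.0,0.0,-0.007]],[[-0.0237,-0.0083,0.017],[0.0,0.0,-0.007]]]
20.3667
[386.08094105 332.79876876]
```

View pics/w7b.png

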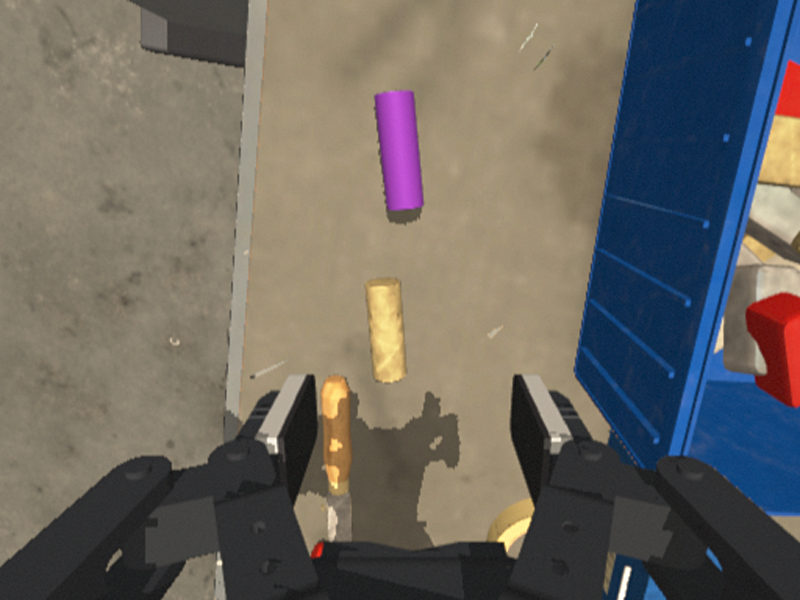

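Bar 2 at (386,331) matches the prediction; the nearby tool handle at (336,380) is about 30 mm clear of the fingers.

>>> {"api": "apply_moves", "payload": {"deltas": [[[-0.0355,-0.012,0.01],[0,0,0],0.55],[[-0.0355,-0.0125,0.01],[0,0,0],0.55],[[0,0,0.037],[0,0,-0.06],0.55],[[0,0,0.04],[0,0,0],0.55],[[0,0,0.04],[0,0,0],0.55]]}}

```text
clock: 20.78
tcp_pos: [442.3, -427.0, 113.7]
ee_rot: [1.953, 2.456, -0.001]
ft_force: [0.3, -0.4, -0.0]
grip_width: 0.548
grip_force: 0.0
```

>>> {"api": "apply_moves", "payload": {"deltas": [[[0,0,0.04],[0,0,0],0.55],[[0,0,0.035],[0,0,0],0.55],[[0,0,0.025],[0,0,0],0.55],[[0,0,0.009],[0,0,0],0.55],[[0,0,0],[0,0,0],0.55]]}}

```text
clock: 21.2
tcp_pos: [439.9, -423.8, 1.8]
ee_rot: [-1.95, -2.456, -0.001]
ft_force: [0.4, 0.1, -0.2]
grip_width: 0.551
grip_force: 0.0
```

```bash
python3 -c "
from h import *
plan([442,-426,5],1.8)"
```

```text
from [ 439.9 -423.8    1.8] yaw 1.799 n 1
[[[-0.0026,0.0016,-0.0032],[-0.003,-0.005,-0.001]]]
```

>>> {"api": "apply_moves", "payload": {"deltas": [[[0,0,0],[0,0,0],0.3],[[0,0,0],[0,0,0],0.1],[[0,0,0],[0,0,0],0.1],[[0,0,0],[0,0,0],0.1],[[0,0,-0.015],[0,0,0],0.1]]}}

```text
clock: 21.62
tcp_pos: [439.9, -425.4, 18.3]
ee_rot: [-1.952, -2.457, -0.001]
ft_force: [-0.4, 0.9, -5.5]
grip_width: 0.311
grip_force: 70.0
```

>>> {"api": "apply_moves", "payload": {"deltas": [[[0,0,-0.04],[0,0,0],0.1],[[0,0,-0.034],[0,0,0.09],0.1],[[0,0,-0.034],[0,0,0.09],0.1],[[0,0,-0.034],[0,0,0.09],0.1],[[0,0,-0.034],[0,0,0.09],0.1]]}}

```text
clock: 22.03
tcp_pos: [440.6, -426.4, 197.6]
ee_rot: [2.368, 2.064, -0.0]
ft_force: [0.8, -0.3, -4.7]
grip_width: 0.315
grip_force: 70.1
```

```bash
python3 -c "
from h import *
plan([556,96,195],1.44);s=robot.observe();print(s['grip_width'],s['ft_force'])
a=cv2.imread('pics/c3.png')[80:330];b=cv2.imread('pics/s3.png')[80:330,100:400]
cv2.imwrite('pics/m.png',cv2.resize(np.hstack([a,b]),(800,246)))"
```

```text
from [ 440.6 -426.4  197.6] yaw 1.434 n 14
[[[0.0381,0.0031,0.0002],[0.0,0.0,-0.0]],[[0.0381,0.0031,0.0002],[0.0,0.0,-0.0]],[[0.0381,0.0031,0.0002],[0.0,0.0,-0.0]],[[0.0381,0.0031,0.0002],[0.0,0.0,-0.0]],[[0.0381,0.0031,0.0002],[0.0,0.0,-0.0]]]
[[[0.0381,0.0032,0.0002],[0.0,0.0,-0.0]],[[0.0381,0.0032,0.0002],[0.0,0.0,-0.0]],[[0.0381,0.0032,0.0002],[0.0,0.0,-0.0]],[[0.0381,0.0032,0.0002],[0.0,0.0,-0.0]],[[0.0381,0.0032,0.0002],[0.0,0.0,-0.0]]]
[[[0.0381,0.0032,0.0002],[0.0,0.0,-0.0]],[[0.0381,0.0033,0.0002],[0.0,0.0,-0.0]],[[0.0381,0.0033,0.0002],[0.0,0.0,-0.0]],[[0.0381,0.0033,0.0002],[0.0,0.0,-0.0]]]
0.314606782536691 [ 0.83670837 -0.34673002 -4.72927543]
```

View pics/m.png

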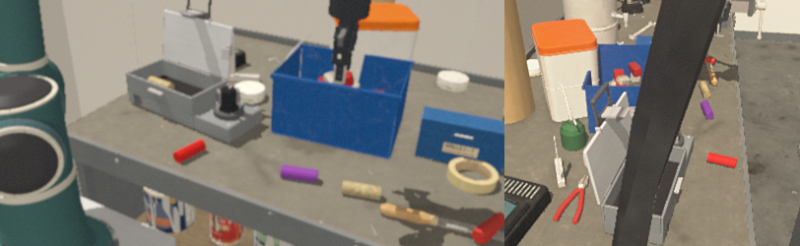

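Bar 1 lies in the tank and no further brass bars are visible. I'll carry on placing bar 2.

>>> {"api": "apply_moves", "payload": {"deltas": [[[0.038,0.003,0],[0,0,0],0.1],[[0.038,0.003,0],[0,0,0],0.1],[[0.038,0.003,0],[0,0,0],0.1],[[0.038,0.003,0],[0,0,0],0.1],[[0.038,0.003,0],[0,0,0],0.1]]}}

```text
clock: 22.45
tcp_pos: [480.6, -238.7, 196.1]
ee_rot: [2.364, 2.068, 0.0]
ft_force: [1.6, 0.5, -3.4]
grip_width: 0.315
grip_force: 70.2
```

>>> {"api": "apply_moves", "payload": {"deltas": [[[0.038,0.003,0],[0,0,0],0.1],[[0.038,0.003,0],[0,0,0],0.1],[[0.038,0.003,0],[0,0,0],0.1],[[0.038,0.003,0],[0,0,0],0.1],[[0.038,0.003,0],[0,0,0],0.1]]}}

```text
clock: 22.87
tcp_pos: [520.6, -52.2, 196.1]
ee_rot: [2.363, 2.069, 0.001]
ft_force: [1.9, 0.1, -4.3]
grip_width: 0.309
grip_force: 70.2
```

>>> {"api": "apply_moves", "payload": {"deltas": [[[0.038,0.004,0],[0,0,0],0.1],[[0.038,0.004,0],[0,0,0],0.1],[[0.038,0.004,0],[0,0,0],0.1],[[0.038,0.004,0],[0,0,0],0.1],[[0,0,0],[0,0,0],0.1]]}}

```text
clock: 23.28
tcp_pos: [557.8, 101.1, 196.4]
ee_rot: [-2.357, -2.074, -0.007]
ft_force: [-0.1, -0.3, -3.6]
grip_width: 0.312
grip_force: 70.1
```

Run:
```python
from h import *
plan([556,96,195],1.44);s=robot.observe();print(s['grip_width'],s['ft_force'])
for f,r in [('w6',(int(398*.64),int(257*.64))),('w7',(int(386*.64),int(331*.64))),('c3',(0,0))]:
    h=cv2.cvtColor(cv2.imread(f'pics/{f}.png'),cv2.COLOR_BGR2HSV)
    if r[0]: print(f,[h[r[1]+j,r[0]+i].tolist() for i in (-4,0,4) for j in (-15,0,15)], 'bench',h[r[1],r[0]+40])
    m=cv2.inRange(h,(16,75,120),(28,255,255)); n,_,st,ce=cv2.connectedComponentsWithStats(m)
    print(f,[(st[i,4],ce[i].round(0).tolist()) for i in range(1,n) if st[i,4]>40])
```

```text
from [557.8 101.1 196.4] yaw 1.443 n 1
[[[-0.0053,-0.0012,0.0013],[0.002,-0.005,0.003]]]
0.31160637614364933 [-0.05653753 -0.3072451  -3.61946948]
w6 [[21, 119, 231], [22, 115, 242], [20, 122, 221], [23, 113, 245], [23, 112, 243], [23, 114, 242], [22, 117, 236], [23, 109, 246], [24, 112, 247]] bench [ 20  70 160]
w6 [(np.int32(1723), [254.0, 163.0]), (np.int32(43), [341.0, 211.0]), (np.int32(621), [327.0, 235.0]), (np.int32(1115), [439.0, 284.0]), (np.int32(363), [217.0, 334.0])]
w7 [[23, 114, 242], [21, 121, 233], [19, 123, 221], [23, 115, 241], [23, 111, 245], [23, 115, 240], [21, 118, 231], [23, 113, 246], [23, 111, 244]] bench [ 19  69 162]
w7 [(np.int32(741), [374.0, 65.0]), (np.int32(932), [501.0, 98.0]), (np.int32(51), [389.0, 85.0]), (np.int32(241), [360.0, 94.0]), (np.int32(477), [375.0, 118.0]), (np.int32(186), [485.0, 159.0]), (np.int32(1515), [247.0, 210.0]), (np.int32(996), [215.0, 277.0]), (np.int32(610), [327.0, 334.0])]
c3 [(np.int32(2086), [393.0, 40.0]), (np.int32(144), [163.0, 163.0]), (np.int32(1271), [479.0, 259.0]), (np.int32(523), [366.0, 273.0]), (np.int32(729), [414.0, 297.0]), (np.int32(7324), [243.0, 352.0]), (np.int32(57), [144.0, 301.0]), (np.int32(831), [393.0, 375.0])]
```

>>> {"api": "apply_moves", "payload": {"deltas": [[[-0.003,0,0.035],[0,0,0],0.1],[[0,0,0.035],[0,0,0],0.1],[[0,0,0.035],[0,0,0],0.1],[[0,0,0.025],[0,0,0],0.1],[[0,0,0.007],[0,0,0],0.1]]}}

```text
clock: 23.7
tcp_pos: [551.7, 90.8, 53.7]
ee_rot: [-2.359, -2.067, 0.012]
ft_force: [-1.8, -0.5, -4.1]
grip_width: 0.309
grip_force: 70.0
```

>>> {"api": "apply_moves", "payload": {"deltas": [[[0,0,0.005],[0,0,0],0.1],[[0,0,0.003],[0,0,0],0.1],[[0,0,0],[0,0,0],0.1]]}}

```text
clock: 23.95
tcp_pos: [557.4, 91.5, 52.7]
ee_rot: [2.363, 2.069, 0.002]
ft_force: [0.4, -0.4, -3.7]
grip_width: 0.309
grip_force: 70.2
```

>>> {"api": "apply_moves", "payload": {"deltas": [[[0,0,0.002],[0,0,0],0.1],[[0,0,0.001],[0,0,0],0.1],[[0,0,0],[0,0,0],0.1]]}}

```text
clock: 24.2
tcp_pos: [558.8, 91.8, 52.1]
ee_rot: [2.361, 2.068, 0.005]
ft_force: [-5.0, -0.2, 12.3]
grip_width: 0.31
grip_force: 72.1
```

>>> {"api": "apply_moves", "payload": {"deltas": [[[0,0,0],[0,0,0],0.4],[[0,0,0],[0,0,0],0.55],[[0,0,0],[0,0,0],0.55],[[0,0,-0.02],[0,0,0],0.55],[[0,0,-0.04],[0,0,0],0.55]]}}

```text
clock: 24.62
tcp_pos: [552.1, 91.1, 103.2]
ee_rot: [-2.359, -2.066, 0.013]
ft_force: [0.0, -0.1, -0.4]
grip_width: 0.551
grip_force: 0.0
```

>>> {"api": "apply_moves", "payload": {"deltas": [[[0,0,-0.04],[0,0,0],0.55],[[0,0,-0.04],[0,0,0],0.55],[[0,0,-0.03],[0,0,0.12],0.55],[[0,0,-0.03],[0,0,0.12],0.55],[[0,0,-0.03],[0,0,0.12],0.55]]}}

```text
clock: 25.03
tcp_pos: [556.8, 91.7, 280.1]
ee_rot: [2.7, 1.605, 0.003]
ft_force: [0.5, -0.1, 0.3]
grip_width: 0.549
grip_force: 0.0
```

>>> {"api": "apply_moves", "payload": {"deltas": [[[0,0,-0.03],[0,0,0.12],0.55],[[0,0,-0.03],[0,0,0.12],0.55],[[0,0,-0.03],[0,0,0.12],0.55],[[0,0,-0.02],[0,0,0.12],0.7],[[0,0,-0.02],[0,0,0.12],0.7]]}}

```text
clock: 25.45
tcp_pos: [557.0, 91.7, 410.4]
ee_rot: [3.054, 0.736, 0.006]
ft_force: [0.3, -1.5, 0.8]
grip_width: 0.697
grip_force: 0.0
```

>>> {"api": "apply_moves", "payload": {"deltas": [[[0,0,-0.02],[0,0,0.12],1],[[0,0,0],[0,0,0.12],1],[[0,0,0],[0,0,0.12],1],[[0,0,0],[0,0,0.12],1],[[0,0.04,0],[0,0,0],1]]}}

```text
clock: 25.87
tcp_pos: [556.8, 56.5, 428.1]
ee_rot: [-3.137, 0.003, -0.003]
ft_force: [-0.3, -0.7, -0.8]
grip_width: 0.999
grip_force: 0.0
```

>>> {"api": "apply_moves", "payload": {"deltas": [[[0,0.04,0],[0,0,0],1],[[0,0.04,0],[0,0,0],1],[[0,0.04,0],[0,0,0],1],[[0,0.04,0],[0,0,0],1],[[0,0.04,0],[0,0,0],1]]}}

```text
clock: 26.28
tcp_pos: [556.0, -150.2, 428.3]
ee_rot: [3.141, -0.002, 0.003]
ft_force: [0.8, 0.3, -0.7]
grip_width: 1.0
grip_force: 0.0
```

>>> {"api": "apply_moves", "payload": {"deltas": [[[0,0.04,0],[0,0,0],1],[[0,0.04,0],[0,0,0],1],[[0,0.04,0],[0,0,0],1],[[0,0.04,0],[0,0,0],1],[[0,0.04,0],[0,0,0],1]]}}

```text
clock: 26.7
tcp_pos: [555.7, -350.6, 428.1]
ee_rot: [3.141, -0.002, 0.002]
ft_force: [0.6, 1.2, 0.5]
grip_width: 1.0
grip_force: 0.0
```

Run:
```python
from h import *
print(robot.observe()['clock']);plan([560,-350,420],0)
snap('wrist','w8');snap('scene','c4');snap('side','s4')
for f in ('w8','c4','s4'):
    h=cv2.cvtColor(cv2.imread(f'pics/{f}.png'),cv2.COLOR_BGR2HSV)
    m=cv2.inRange(h,(16,90,120),(28,255,255)); n,_,st,ce=cv2.connectedComponentsWithStats(m)
    for i in range(1,n):
        if st[i,4]>40: print(f,st[i,4],(ce[i]).round(0).tolist(),st[i,2:4],px(f,*ce[i],14)[:2].round(0))
print([px('w8',u,v,0)[:2].round(0) for u,v in ((0,0),(511,0),(0,250),(511,250))])
print([px('c4',u,v,0)[:2].round(0) for u,v in ((511,383),(511,200))])
a=cv2.imread('pics/w8.png');b=cv2.imread('pics/c4.png');cv2.imwrite('pics/m2.png',cv2.resize(np.hstack([a,b]),None,fx=.78,fy=.78,interpolation=cv2.INTER_AREA))
```

```text
26.7
from [ 555.7 -350.6  428.1] yaw -0.002 n 1
[[[0.0043,-0.0006,0.0081],[0.001,-0.001,-0.002]]]
w8 195 [220.0, 43.0] [32 11] [ 705. -279.]
w8 43 [236.0, 47.0] [ 6 14] [ 699. -305.]
w8 1423 [192.0, 76.0] [29 65] [ 655. -231.]
w8 1984 [427.0, 100.0] [69 63] [ 618. -622.]
w8 82 [2.0, 143.0] [ 6 17] [547. 106.]
w8 674 [360.0, 214.0] [62 20] [ 413. -528.]
w8 43 [90.0, 253.0] [43  1] [334. -12.]
c4 132 [357.0, 9.0] [12 20] [4201.  868.]
c4 88 [407.0, 10.0] [ 9 17] [4390.  462.]
c4 2950 [376.0, 52.0] [57 66] [2509.  177.]
c4 880 [479.0, 261.0] [51 36] [ 605. -623.]
c4 642 [412.0, 297.0] [53 22] [ 412. -524.]
c4 4587 [247.0, 354.0] [173  89] [ 129. -320.]
c4 671 [396.0, 376.0] [67 21] [ 205. -548.]
s4 50 [204.0, 12.0] [10  7] [ 1541. -3602.]
s4 10602 [86.0, 114.0] [ 96 177] [1451. -811.]
s4 218 [255.0, 69.0] [18 18] [  775. -1658.]
s4 56 [311.0, 156.0] [10 15] [ 417. -536.]
[array([770.,  66.]), array([ 768., -739.]), array([333., 173.]), array([ 331., -837.])]
[array([ 297., -712.]), array([ 967., -662.])]
```

No other brass bar is on the bench: the remaining brass-coloured blobs are blocks in the bin, the tape ring and the file handle. Next I'll go back above the open lid's bar to swing it shut.

>>> {"api": "apply_moves", "payload": {"deltas": [[[0,-0.04,0],[0,0,0],0.5],[[0,-0.04,0],[0,0,0],0.5],[[0,-0.04,0],[0,0,0],0.5],[[0,-0.04,0],[0,0,0],0.5],[[0,-0.04,0],[0,0,0],0.5]]}}

```text
clock: 27.27
tcp_pos: [555.8, -145.5, 428.3]
ee_rot: [-3.141, 0.001, -0.002]
ft_force: [0.0, -0.4, -0.6]
grip_width: 0.503
grip_force: 0.0
```

>>> {"api": "apply_moves", "payload": {"deltas": [[[0,-0.04,0],[0,0,0],0.5],[[0,-0.04,0],[0,0,0],0.5],[[0,-0.04,0],[0,0,0],0.5],[[0,-0.04,0],[0,0,0],0.5],[[0,-0.04,0],[0,0,0],0.5]]}}

```text
clock: 27.68
tcp_pos: [555.4, 54.8, 428.5]
ee_rot: [-3.141, -0.0, -0.003]
ft_force: [0.3, 0.7, 0.7]
grip_width: 0.499
grip_force: 0.0
```

>>> {"api": "apply_moves", "payload": {"deltas": [[[0,-0.04,0],[0,0,0],0.5],[[0.04,-0.025,0],[0,0,0],0.5],[[0.04,-0.025,0],[0,0,0],0.5],[[0.04,0,0],[0,0,0],0.5],[[0,0,0],[0,0,-0.12],0.5]]}}

```text
clock: 28.1
tcp_pos: [671.7, 138.8, 422.1]
ee_rot: [3.135, 0.193, -0.005]
ft_force: [-0.7, -0.6, -2.5]
grip_width: 0.499
grip_force: 0.0
```

>>> {"api": "apply_moves", "payload": {"deltas": [[[0,0,0],[0,0,-0.12],0.5],[[0,0,0],[0,0,-0.12],0.5],[[0,0,0],[0,0,-0.12],0.5],[[0,0,0],[0,0,-0.12],0.5],[[0,0,0],[0,0,-0.12],0.5]]}}

```text
clock: 28.52
tcp_pos: [666.6, 137.2, 428.2]
ee_rot: [-2.936, -1.116, -0.001]
ft_force: [0.0, 0.3, 0.4]
grip_width: 0.5
grip_force: 0.0
```

>>> {"api": "apply_moves", "payload": {"deltas": [[[0,0,0],[0,0,-0.12],0.5],[[0,0,0],[0,0,-0.12],0.5],[[0,0,0],[0,0,-0.12],0.5],[[0,0,0],[0,0,-0.12],0.5],[[0,0,0],[0,0,-0.12],0.5]]}}

```text
clock: 28.93
tcp_pos: [666.5, 137.2, 428.3]
ee_rot: [-2.476, -1.934, -0.002]
ft_force: [-0.3, -0.5, -0.3]
grip_width: 0.505
grip_force: 0.0
```

>>> {"api": "apply_moves", "payload": {"deltas": [[[0,0,0],[0,0,-0.12],0.5],[[0,0,0],[0,0,0],0.5],[[0,0,0],[0,0,0],0.5]]}}

```text
clock: 29.18
tcp_pos: [666.7, 136.7, 428.1]
ee_rot: [2.365, 2.067, 0.001]
ft_force: [0.6, -0.4, 0.7]
grip_width: 0.5
grip_force: 0.0
```

Run:
```python
from h import *
plan([676,140,427],1.44)
snap('wrist','w9');print(np.array(proj('w9',[676,140,301])),[np.array(proj('w9',[676+5*j,140+35*j*7.6/7.6,301])).round(0) for j in (-1,1)])
cv2.imwrite('pics/w9b.png',cv2.resize(cv2.imread('pics/w9.png'),(800,600),interpolation=cv2.INTER_CUBIC))
```

```text
from [666.7 136.7 428.1] yaw 1.437 n 1
[[[0.0045,0.0088,0.0012],[0.001,-0.001,-0.003]]]
[276.06900989 177.72449375] [array([275., 216.]), array([277., 137.])]
```

View pics/w9b.png

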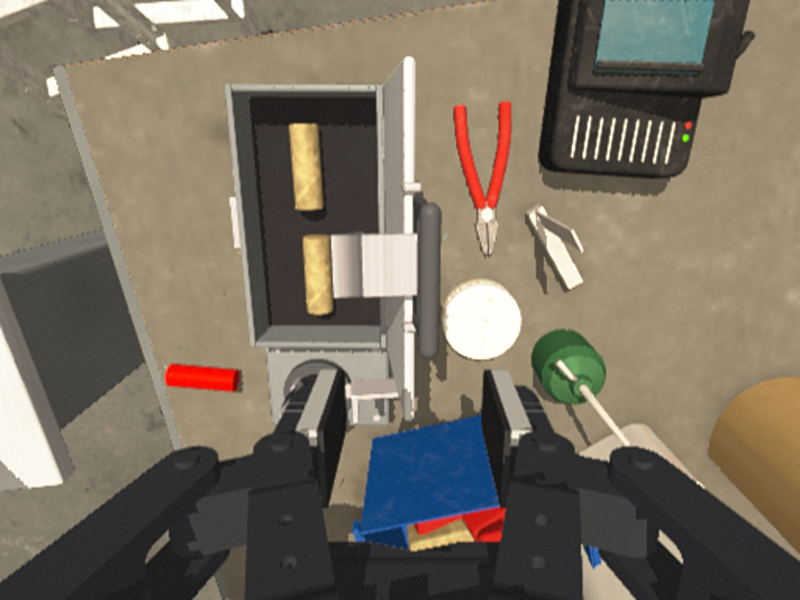

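Both bars lie in the tank, and the paddle bar at (429,281) is within 1–2 mm of the prediction. I'll descend onto it and grip.

>>> {"api": "apply_moves", "payload": {"deltas": [[[0.003,0.008,0.03],[0,0,0],0.5],[[0,0,0.035],[0,0,0],0.5],[[0,0,0.035],[0,0,0],0.5],[[0,0,0.03],[0,0,0],0.5],[[0,0,0.012],[0,0,0],0.5]], "squeeze": 40}}

```text
clock: 29.65
tcp_pos: [672.7, 137.5, 279.5]
ee_rot: [-2.362, -2.065, 0.011]
ft_force: [-0.9, -0.1, -1.0]
grip_width: 0.499
grip_force: 0.0
```

>>> {"api": "apply_moves", "payload": {"deltas": [[[0,0,0],[0,0,0],0.5],[[0,0,0],[0,0,0],0.2],[[0,0,0],[0,0,0],0],[[0,0,0],[0,0,0],0],[[0,0,0],[0,0,0],0]]}}

```text
clock: 30.07
tcp_pos: [676.9, 137.9, 289.3]
ee_rot: [2.362, 2.068, 0.007]
ft_force: [0.2, 0.2, 4.5]
grip_width: 0.122
grip_force: 39.1
```

Run:
```python
from h import *
s=robot.observe();p=np.array(s['tcp_pos']);q=np.load('q.npy');print(p,s['grip_width'],s['ft_force'])
# hinge-relative, calibrated so the shut grasp was at (434.8,171.9,88.5) = bar(0)
u=np.array([np.cos(q[2]),np.sin(q[2])])
x=(p[:2]-[434.8,171.9])@u-207; z=p[2]-88.5+6; print(x,z,np.hypot(x,z),np.pi-np.arctan2(z,x)-.029)
r=207.1
def b(t): a=t+.029; return np.array([-r*np.cos(a),r*np.sin(a)])
pr=np.array([x,z]); 
for t in np.arange(1.6,-.01,-.08): n=b(t); print(round(t,2),((n-pr)*[1,-1]).round(1).tolist(),end=' ');pr=n
```

```text
[676.93897952 137.94390496 289.26728363] 0.12222586301940182 [0.23158972 0.23852846 4.53832714]
37.49881302857759 206.76728363010312 210.14012124847488 1.7212039225074696
1.6 [-25.5, 0.0] 1.52 [-16.6, -0.3] 1.44 [-16.5, 1.0] 1.36 [-16.4, 2.3] 1.28 [-16.2, 3.6] 1.2 [-15.8, 4.9] 1.12 [-15.4, 6.2] 1.04 [-14.8, 7.4] 0.96 [-14.2, 8.5] 0.88 [-13.5, 9.6] 0.8 [-12.6, 10.7] 0.72 [-11.8, 11.7] 0.64 [-10.8, 12.6] 0.56 [-9.7, 13.4] 0.48 [-8.6, 14.1] 0.4 [-7.5, 14.8] 0.32 [-6.3, 15.3] 0.24 [-5.0, 15.8] 0.16 [-3.8, 16.1] 0.08 [-2.5, 16.4] -0.0 [-1.1, 16.5]
```

>>> {"api": "apply_moves", "payload": {"deltas": [[[0,-0.012,-0.002],[0,0,0],0],[[0,-0.013,-0.001],[0,0,0],0],[[0,-0.017,0],[0,0,0],0],[[0,-0.0165,0.001],[0,0,0],0],[[0,-0.0165,0.002],[0,0,0],0]]}}

```text
clock: 30.48
tcp_pos: [604.1, 148.0, 290.3]
ee_rot: [2.359, 2.065, 0.015]
ft_force: [1.3, 0.5, 11.9]
grip_width: 0.119
grip_force: 40.0
```

>>> {"api": "apply_moves", "payload": {"deltas": [[[0,-0.016,0.004],[0,0,0],0],[[0,-0.016,0.005],[0,0,0],0],[[0,-0.0155,0.006],[0,0,0],0],[[0,-0.015,0.0075],[0,0,0],0],[[0,-0.014,0.0085],[0,0,0],0]]}}

```text
clock: 30.9
tcp_pos: [527.2, 158.6, 258.6]
ee_rot: [2.361, 2.067, 0.013]
ft_force: [2.2, 1.7, 1.5]
grip_width: 0.118
grip_force: 38.9
```

>>> {"api": "apply_moves", "payload": {"deltas": [[[0,-0.0135,0.0095],[0,0,0],0],[[0,-0.0125,0.0105],[0,0,0],0],[[0,-0.012,0.0115],[0,0,0],0],[[0,-0.011,0.0125],[0,0,0],0],[[0,0,0],[0,0,0],0]]}}

```text
clock: 31.32
tcp_pos: [475.7, 165.6, 210.6]
ee_rot: [-2.362, -2.069, -0.005]
ft_force: [1.4, 4.0, 0.9]
grip_width: 0.116
grip_force: 39.4
```

```bash
cat > ang.py <<'E'
from h import *
s=robot.observe();p=np.array(s['tcp_pos']);q=np.load('q.npy');print(p,s['grip_width'],s['ft_force'])
u=np.array([np.cos(q[2]),np.sin(q[2])])
x=(p[:2]-[434.8,171.9])@u-207; z=p[2]-88.5+6; print(x,z,np.hypot(x,z),np.pi-np.arctan2(z,x)-.029)
E
python3 ang.py
```

```text
[475.72094812 165.64603591 210.62106886] 0.11601300279958754 [1.43477875 3.97570618 0.87674727]
-165.61315688383922 128.12106885511818 209.38654688782916 0.6294451320137718
```

>>> {"api": "apply_moves", "payload": {"deltas": [[[0,-0.01,0.013],[0,0,0],0],[[0,-0.0085,0.014],[0,0,0],0],[[0,-0.0075,0.015],[0,0,0],0],[[0,-0.006,0.0155],[0,0,0],0],[[0,0,0],[0,0,0],0]]}}

```text
clock: 31.73
tcp_pos: [445.0, 169.8, 152.2]
ee_rot: [-2.363, -2.069, -0.006]
ft_force: [2.5, 6.2, -2.5]
grip_width: 0.119
grip_force: 39.0
```

>>> {"api": "apply_moves", "payload": {"deltas": [[[0,-0.005,0.016],[0,0,0],0],[[0,-0.004,0.016],[0,0,0],0],[[0,-0.002,0.016],[0,0,0],0],[[0,0,0],[0,0,0],0]]}}

```text
clock: 32.07
tcp_pos: [435.0, 170.8, 104.4]
ee_rot: [-2.363, -2.07, -0.006]
ft_force: [2.7, 5.2, -1.7]
grip_width: 0.122
grip_force: 39.7
```

```bash
python3 ang.py
```

```text
[434.95783529 170.84398136 104.38647159] 0.1223224158717593 [ 2.71909879  5.16062084 -1.68833116]
-206.70606375128403 21.886471592690114 207.86152705666225 0.07648905590030877
```

>>> {"api": "apply_moves", "payload": {"deltas": [[[0,-0.001,0.008],[0,0,0],0],[[0,0,0.008],[0,0,0],0],[[0,0,0.004],[0,0,0],0],[[0,0,0.003],[0,0,0],0],[[0,0,0],[0,0,0],0]]}}

```text
clock: 32.48
tcp_pos: [435.1, 171.6, 91.6]
ee_rot: [-2.363, -2.068, -0.003]
ft_force: [-25.3, -2.1, 62.7]
grip_width: 0.116
grip_force: 49.2
```

```bash
python3 ang.py
```

```text
[435.13383018 171.56864841  91.5582007 ] 0.11641690795726552 [-25.32840469  -2.07099259  62.7486796 ]
-206.62588313410646 9.058200704843358 206.82433749672364 0.014810603409013103
```

>>> {"api": "apply_moves", "payload": {"deltas": [[[0,0,-0.006],[0,0,0],0],[[0,0,0],[0,0,0],0.2],[[0,0,0],[0,0,0],0.4],[[0,0,0],[0,0,0],0.4],[[0,0,-0.02],[0,0,0],0.4]]}}

```text
clock: 32.9
tcp_pos: [429.6, 168.3, 104.2]
ee_rot: [-2.361, -2.068, 0.013]
ft_force: [-0.4, 0.2, -0.0]
grip_width: 0.403
grip_force: 0.0
```

>>> {"api": "apply_moves", "payload": {"deltas": [[[0,0,-0.03],[0,0,0],0.2],[[0,0,-0.02],[0,0,0],0],[[0,0.04,0],[0,0,0],0],[[0,0.037,0],[0,0,0],0],[[0,0,0.02],[0,0,0],0]]}}

```text
clock: 33.32
tcp_pos: [519.2, 159.8, 143.2]
ee_rot: [2.358, 2.063, 0.02]
ft_force: [1.2, -0.8, 1.1]
grip_width: 0.002
grip_force: 0.0
```

>>> {"api": "apply_moves", "payload": {"deltas": [[[0,0,0.02],[0,0,0],0],[[0,0,0],[0,0,0],0],[[0,0,0],[0,0,0],0]]}}

```text
clock: 33.57
tcp_pos: [507.5, 158.8, 115.8]
ee_rot: [-2.362, -2.068, 0.008]
ft_force: [0.1, 0.5, 0.6]
grip_width: -0.002
grip_force: 0.0
```

>>> {"api": "apply_moves", "payload": {"deltas": [[[0,0,0.006],[0,0,0],0],[[0,0,0.004],[0,0,0],0],[[0,0,0.003],[0,0,0],0],[[0,0,0],[0,0,0],0]]}}

```text
clock: 33.9
tcp_pos: [509.6, 159.8, 105.3]
ee_rot: [2.363, 2.07, 0.001]
ft_force: [0.6, -0.9, 0.3]
grip_width: -0.001
grip_force: 0.0
```

>>> {"api": "apply_moves", "payload": {"deltas": [[[0,0,0.002],[0,0,0],0],[[0,0,0.002],[0,0,0],0],[[0,0,0.002],[0,0,0],0],[[0,0,0],[0,0,0],0]]}}

```text
clock: 34.23
tcp_pos: [510.0, 159.9, 104.7]
ee_rot: [2.362, 2.07, 0.001]
ft_force: [-13.6, -3.7, 31.0]
grip_width: -0.004
grip_force: 15.3
```

The lid's top contacts at 105 mm under 31 N, so it is shut. Now the knob.

>>> {"api": "apply_moves", "payload": {"deltas": [[[0,0,-0.02],[0,0,0],0],[[0,0,-0.03],[0,0,0.117],1],[[0,0,-0.03],[0,0,0.117],1],[[0,0,-0.02],[0,0,0.117],1],[[0,0,-0.01],[0,0,0.117],1]]}}

```text
clock: 34.65
tcp_pos: [511.4, 160.3, 213.7]
ee_rot: [2.782, 1.457, 0.01]
ft_force: [-0.2, -0.0, -0.2]
grip_width: 0.567
grip_force: 0.0
```

>>> {"api": "apply_moves", "payload": {"deltas": [[[0,0,0],[0,0,0.117],1],[[0,0,0],[0,0,0.117],1],[[-0.0236,0.0326,0],[0,0,0],1],[[-0.0236,0.0326,0],[0,0,0],1],[[-0.0236,0.0326,0],[0,0,0],1]]}}

```text
clock: 35.07
tcp_pos: [522.8, 39.1, 209.8]
ee_rot: [2.929, 1.135, 0.002]
ft_force: [0.6, -1.2, 0.3]
grip_width: 0.999
grip_force: 0.0
```

>>> {"api": "apply_moves", "payload": {"deltas": [[[-0.0236,0.0326,0],[0,0,0],1],[[-0.0236,0.0326,0],[0,0,0],1],[[0,0,0],[0,0,0],1],[[0,0,0],[0,0,0],1]]}}

```text
clock: 35.4
tcp_pos: [531.7, -42.4, 209.5]
ee_rot: [2.933, 1.125, 0.001]
ft_force: [-0.0, 1.0, -0.1]
grip_width: 1.002
grip_force: 0.0
```

```bash
python3 -c "
from h import *
plan([533,-40,86],.74,rows=1)
snap('wrist','w10')
import numpy as np
a=cv2.imread('pics/w4.png').astype(int);b=cv2.imread('pics/w10.png').astype(int);print(abs(a-b)[120:230,200:340].mean())
h=cv2.cvtColor(cv2.imread('pics/w9.png'),cv2.COLOR_BGR2HSV)
print(proj('w4',[533,-40,120]),proj('w10',[533,-40,120]))
"
```

```text
from [531.7 -42.4 209.5] yaw 0.732 n 1
[[[0.0025,-0.0009,0.1235],[0.0,-0.0,-0.008]]]
21.93134199134199
(np.float64(264.3117024772721), np.float64(200.52340830096227)) (np.float64(264.9374927636425), np.float64(191.60738345684638))
```

>>> {"api": "apply_moves", "payload": {"deltas": [[[0.002,-0.001,0.035],[0,0,0],1],[[0,0,0.035],[0,0,0],1],[[0,0,0.03],[0,0,0],1],[[0,0,0.015],[0,0,0],1],[[0,0,0.007],[0,0,0],1]], "squeeze": 50}}

```text
clock: 35.87
tcp_pos: [529.5, -36.0, 83.8]
ee_rot: [-2.927, -1.133, 0.008]
ft_force: [0.1, 0.3, -1.0]
grip_width: 1.0
grip_force: 0.0
```

>>> {"api": "apply_moves", "payload": {"deltas": [[[0,0,0],[0,0,0],1],[[0,0,0],[0,0,0],0.6],[[0,0,0],[0,0,0],0.4],[[0,0,0],[0,0,0],0.2],[[0,0,0],[0,0,0],0.2]]}}

```text
clock: 36.28
tcp_pos: [535.6, -38.8, 91.2]
ee_rot: [2.927, 1.13, 0.009]
ft_force: [-10.3, 1.6, 23.9]
grip_width: 0.474
grip_force: 48.6
```

>>> {"api": "apply_moves", "payload": {"deltas": [[[0,0,0],[0,0,0],0.2],[[0,0,0],[0,0,0],0.2]]}}

```text
clock: 36.45
tcp_pos: [535.3, -38.8, 91.4]
ee_rot: [2.928, 1.13, 0.009]
ft_force: [-2.0, -0.8, 12.6]
grip_width: 0.467
grip_force: 50.7
```

>>> {"api": "apply_moves", "payload": {"deltas": [[[0,0,-0.003],[0,0,-0.1],0.2],[[0,0,0],[0,0,-0.1],0.2],[[0,0,0],[0,0,-0.1],0.2],[[0,0,0],[0,0,-0.1],0.2],[[0,0,0],[0,0,-0.1],0.2]]}}

```text
clock: 36.87
tcp_pos: [534.2, -38.2, 91.8]
ee_rot: [2.554, 1.825, 0.006]
ft_force: [1.2, 1.3, 0.8]
grip_width: 0.457
grip_force: 56.5
```

>>> {"api": "apply_moves", "payload": {"deltas": [[[0,0,0],[0,0,-0.1],0.2],[[0,0,0],[0,0,-0.1],0.2],[[0,0,0],[0,0,-0.1],0.2],[[0,0,0],[0,0,-0.1],0.2],[[0,0,0],[0,0,-0.1],0.2]]}}

```text
clock: 37.28
tcp_pos: [533.0, -38.1, 91.8]
ee_rot: [2.024, 2.402, 0.002]
ft_force: [-1.5, 0.0, 3.4]
grip_width: 0.458
grip_force: 56.9
```

>>> {"api": "apply_moves", "payload": {"deltas": [[[0,0,0],[0,0,-0.1],0.2],[[0,0,0],[0,0,-0.1],0.2],[[0,0,0],[0,0,-0.1],0.2],[[0,0,0],[0,0,-0.09],0.2],[[0,0,0],[0,0,0],0.2]]}}

```text
clock: 37.7
tcp_pos: [532.2, -38.4, 91.8]
ee_rot: [-1.526, -2.746, -0.001]
ft_force: [-4.9, -0.2, 5.3]
grip_width: 0.459
grip_force: 58.2
```

```bash
python3 -c "
from h import *
s=robot.observe();print(s['wrist_torque'],s['ft_force'],s['grip_width']);plan([533,-40,86],2.09)"
```

```text
[-0.11235194  0.69889294 -1.13540707] [-4.90375289 -0.18226088  5.29569862] 0.45874715955193085
from [532.2 -38.4  91.8] yaw 2.127 n 1
[[[-0.0018,-0.0002,0.0058],[0.0,-0.0,0.037]]]
```

Torque −1.1 N m at yaw 2.13: the locked end is reached. Relax, open and rise.

>>> {"api": "apply_moves", "payload": {"deltas": [[[0,0,0],[0,0,0.03],0.2],[[0,0,0],[0,0,0],0.6],[[0,0,0],[0,0,0],1],[[0,0,0],[0,0,0],1],[[0,0,-0.01],[0,0,0],1]]}}

```text
clock: 38.12
tcp_pos: [531.4, -38.1, 99.2]
ee_rot: [-1.566, -2.721, 0.002]
ft_force: [0.4, -1.4, 0.2]
grip_width: 0.985
grip_force: 0.0
```

>>> {"api": "apply_moves", "payload": {"deltas": [[[0,0,-0.035],[0,0,0],1],[[0,0,-0.035],[0,0,0],1],[[0,0,-0.032],[0,0,0],1],[[0,0,0],[0,0,0],1],[[0,0,0],[0,0,0],1]]}}

```text
clock: 38.53
tcp_pos: [535.2, -38.5, 206.8]
ee_rot: [1.563, 2.716, 0.005]
ft_force: [-1.3, -0.9, -0.2]
grip_width: 1.002
grip_force: 0.0
```

Run:
```python
from h import *
snap('wrist','w11');plan([533,-41,199],2.09)
q=np.load('q.npy');c,s=np.cos(q[2]),np.sin(q[2])
b=cv2.imread('pics/w11.png');a=cv2.imread('pics/w3.png')
M=cv2.matchTemplate(b,a[120:240,210:330],cv2.TM_CCOEFF_NORMED);print('knob match with locked picture',cv2.minMaxLoc(M),(210,120))
f=cv2.imread('pics/w4.png');M=cv2.matchTemplate(b,f[120:240,210:330],cv2.TM_CCOEFF_NORMED);print('vs free',cv2.minMaxLoc(M)[1])
# tab columns: each tab's brightness peak in both pictures
for n,i in (('w3',a),('w11',b)):
    v=cv2.cvtColor(i,cv2.COLOR_BGR2GRAY)[190:206,220:315].mean(0); print(n,v.round(0).astype(int).tolist()[::2])
```

```text
from [533.5 -38.3 204.4] yaw 2.097 n 1
[[[-0.0021,-0.0018,0.0054],[0.003,0.002,0.007]]]
knob match with locked picture (-0.5647301077842712, 0.9120795726776123, (392, 147), (204, 117)) (210, 120)
vs free 0.6132074594497681
w3 [106, 89, 76, 69, 62, 105, 130, 131, 132, 126, 56, 29, 35, 35, 35, 35, 35, 35, 35, 35, 35, 35, 36, 35, 38, 87, 132, 119, 88, 54, 36, 35, 35, 36, 35, 35, 31, 59, 117, 131, 131, 132, 118, 120, 140, 140, 140, 140]
w11 [73, 70, 69, 128, 131, 132, 130, 80, 28, 35, 35, 35, 35, 35, 35, 35, 35, 35, 35, 35, 35, 47, 97, 94, 66, 38, 36, 35, 35, 36, 36, 36, 35, 46, 113, 131, 132, 132, 118, 125, 139, 141, 141, 141, 140, 140, 141, 141]
```

Run:
```python
from h import *
snap('scene','c9');snap('side','s9')
for f0,f1,r in (('scene0','c9',(130,215,125,240)),('side0','s9',(240,320,265,310))):
    a=cv2.imread(f'pics/{f0}.png');b=cv2.imread(f'pics/{f1}.png');y0,y1,x0,x1=r
    d=cv2.absdiff(a,b)[y0:y1,x0:x1].max(2);print(f0,d.mean().round(2),(d>40).sum(),np.argwhere(d>40)[:10].tolist())
    M=cv2.matchTemplate(b,a[y0:y1,x0:x1],cv2.TM_CCOEFF_NORMED);print(cv2.minMaxLoc(M)[1::2],(x0,y0))
```

```text
scene0 2.96 55 [[0, 99], [0, 100], [0, 101], [0, 105], [0, 106], [0, 107], [1, 99], [1, 100], [1, 101], [1, 103]]
(0.9942069053649902, (125, 130)) (125, 130)
side0 3.33 0 []
(0.9980694651603699, (265, 240)) (265, 240)
```

```bash
python3 -c "
from rig import robot
print(robot.job_done())"
```

```text
the job is handed in; nothing more can be done
None
```

The job is handed in, at about 39 s on the robot's clock: both brass bars found on the bench are in the tank, the lid is shut with the pawl latched, and the knob is back at its locked end with its tabs out.

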